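Fill the bread stall's display trays

TASK

Put the three stick loaves out for sale, one in each of the three empty tan trays: each goes into the tray that matches its own length, lying flat and straight along the middle of the tray, the way the ribs of its floor run. Fill the long tray first, then the medium one, then the short one, and lower each loaf right down into its tray before you let go of it. Leave the two round rolls where they are.

Things in the scene. Friction and masses are not known exactly. Their poses are not given: they have to be found in the camera images.
- loaf_long_center (a point): The long stick loaf: a small crusty brown baguette, 190 mm long, 40 mm wide and 40 mm high, about 133 g, firm, flat-bottomed, straight-sided along its middle 137 mm, tapering at both ends, with slanting pale cuts on top. This point is its centre, 20 mm above its underside; x runs along its length, z up. It lies flat on the table at the start.
- loaf_medium_center (a point): The medium stick loaf: a small crusty brown baguette, 150 mm long, 40 mm wide and 40 mm high, about 105 g, firm, flat-bottomed, straight-sided along its middle 108 mm, tapering at both ends, with slanting pale cuts on top. This point is its centre, 20 mm above its underside; x runs along its length, z up. It lies flat on the table at the start.
- loaf_short_center (a point): The short stick loaf: a small crusty brown baguette, 110 mm long, 40 mm wide and 40 mm high, about 77 g, firm, flat-bottomed, straight-sided along its middle 79 mm, tapering at both ends, with slanting pale cuts on top. This point is its centre, 20 mm above its underside; x runs along its length, z up. It lies flat on the table at the start.
- tray_long: The long tray: a shallow tan plastic bread tray, fixed to the table, 228 mm long by 132 mm wide by 26 mm high outside, 220 by 124 mm inside, walls 4 mm, floor 4 mm thick, empty at the start; five flat ribs on its floor run lengthwise. The origin is the centre of its underside (on the table); x runs along its length, y across it, z up. It is the longest of the three; the long loaf fits with 15 mm spare at each end.
- tray_medium: The medium tray: a shallow tan plastic bread tray, fixed to the table, 188 mm long by 132 mm wide by 26 mm high outside, 180 by 124 mm inside, walls 4 mm, floor 4 mm thick, empty at the start; five flat ribs on its floor run lengthwise. The origin is the centre of its underside (on the table); x runs along its length, y across it, z up. It is the middle-sized of the three; the medium loaf fits with 15 mm spare at each end.
- tray_short: The short tray: a shallow tan plastic bread tray, fixed to the table, 148 mm long by 132 mm wide by 26 mm high outside, 140 by 124 mm inside, walls 4 mm, floor 4 mm thick, empty at the start; five flat ribs on its floor run lengthwise. The origin is the centre of its underside (on the table); x runs along its length, y across it, z up. It is the shortest of the three; the short loaf fits with 15 mm spare at each end.
- roll_a_center (a point): A round bread roll, 60 mm across, 40 mm high, 60 g, domed with a cross cut on top, standing on the table among the stick loaves. This point is its centre, 20 mm above its underside; z up. It is to be left alone.
- roll_b_center (a point): A round bread roll, 60 mm across, 40 mm high, 60 g, domed with a cross cut on top, standing on the table among the stick loaves. This point is its centre, 20 mm above its underside; z up. It is to be left alone.
There are look-alikes about, which are no part of the job. Leave any black look-alike of the tray_medium alone.

How it is judged:
By the outcome, as a careful person would: the job done as asked, in the order asked, and still so for the second after the job is handed in, with the robot touching nothing.
It also fails if it takes over 83 s, if anything falls off the work surface, if the arm or the gripper's body presses on something with over 40 N, if the wrist force passes 120 N, or if a joint passes its speed limit or range.

ROBOT

A 7-joint arm with a two-finger parallel gripper is mounted at the origin on the work surface. World frame = base frame: x ahead of the robot, y to its left, z up, the work surface at z = 0. Lengths are in m, angles in degrees, forces in N, time in s.
With the tool pointing down it reaches from about 0.425 to 0.8 m from the base axis. Payload 8.3 kg.
Tool frame: the origin (TCP) lies midway between the tips of the shut fingers; the grasp point (between the pads) lies 19 mm behind it; x points along the fingers, y is the direction in which the jaws open and shut, and the axes are right-handed (so a half turn about x gives the same grasp; the last joint's range is limited). The gripper opens to 85 mm and grips with 20 to 120 N. Pads are 22 mm wide; open, the fingers measure 114 mm over their backs; the gripper's body (76 mm by 85 mm) begins 54 mm behind the grasp point. The pads swing forward as they close: fully open they stand 13 mm farther back than shut.
Start: joints at [61.828, 21.967, 0.94, 78.501, -0.361, 79.538, -2.664], TCP at [0.26, -0.568, 0.231] pointing down, gripper open.
Joint ranges: [-169.22, 169.22], [-14.56, 117.87], [-87.37, 89.26], [10.42, 133.3], [-82.24, 262.24], [0.94, 117.77], [-172.7, 172.7]. Speed limits (degrees/s): [136.94, 136.94, 172.46, 172.46, 180, 180, 180].

INTERFACE

Orientations are given as a 3x3 rotation matrix whose columns are the frame's x, y, z axes.
In Python, from bench import manip gives the robot as it stands.
- The arm moves only by the tool play_rows, never from a script. Its argument "rows" is a list of rows, each an object of numbers: "fingers": the finger opening in cm, from 0 to 8.54; "x", "y", "z": the shift along the tool's x, y, z in cm; "wx", "wy", "wz": the turn, a rotation vector about the tool's x, y, z in degrees. In form: [{"fingers": .., "x": .., "y": .., "z": .., "wx": .., "wy": .., "wz": ..}, ...]. A call has 1 to 20 rows; each row shifts and turns the pose as measured when the row begins, along the tool's axes as they then stand; what a row does not reach is not made up. A row lasts 1/8 s, in which the tool goes at most 62.5 mm and 10.7 degrees, less where a joint would pass 70% of its speed; a pose out of reach is approached as far as the arm can. A call is refused whole if a number of a shift passes 6.25 or a number of a turn 10.7, either way. A call with a gripper value outside its range is refused whole. The fingers move at their own pace and stop on an object; the grip force is fixed at half the most. Time passes only in rows, so rows that do not move let the fingers close. It gives the time, the measured TCP pose, the force and the opening at its end, in the units of the state.
- manip.get_obs(): the state, without advancing time (a new reading comes with each control period).
- manip.snapshot(name): name is "side" or "top" or "wrist"; returns the picture (400x640x3 uint8, blue, green, red); there is no depth.
- manip.get_calibration(name): a dict with "intrinsics" (3x3 intrinsics, pixels), "dist_coeffs" ([k1, k2, p1, p2, k3] as OpenCV has them; the pictures are not rectified), "R" (3x3) and "t" (3): a world point X has camera coordinates R X + t; the wrist camera has in their place "hand_eye" (4x4, takes a point from camera to tool coordinates, whose origin is the TCP and whose axes are the tool frame's). Camera axes: x right, y down, z forward; pixel columns grow to the right and rows downward; lengths in m; the calibration is good to about 2 mm. A picture is of the moment at which its call begins: read the wrist's pose just before it. get_calibration takes no time and is no camera call.
- manip.job_done(): hands the job in, once; it reports no verdict.
The state is a dict: "time_s": time; "qpos": joint angles; "qvel": joint speeds; "joint_efforts": joint torques, N m; "tool_pos": TCP position; "eef_rot": TCP orientation; "force": force on the tool from outside, world axes, zero at the start; "ft_torque": the same for the moment, N m; "width": finger opening in m.
Only numpy, scipy, OpenCV 4.12 (cv2) and the standard library are available. Lean on these libraries where they do the work, as an engineer would, in place of code of your own. Each camera call takes 0.05 s, during which the arm holds its last target.

## Working session

There is one attempt and no reset: what is moved stays moved. The work goes in short steps, Python scripts to look and compute and a tool call to move; the robot and the scene stay as the last step left them, time stands still between calls to the robot, and variables do not carry over. Pictures are saved under pics/ and viewed, and the job is handed in when it is done.

Besides the shell and the picture viewer there is one more tool, called after "Emit:" as a command line: name --argument value ..., lists and objects as JSON in quotes. play_rows: Moves the arm, as the interface text tells. Its arguments: {"type":"object","properties":{"rows":{"type":"array","items":{"type":"object","properties":{"fingers":{"type":"number"},"x":{"type":"number"},"y":{"type":"number"},"z":{"type":"number"},"wx":{"type":"number"},"wy":{"type":"number"},"wz":{"type":"number"}}}}},"required":["rows"]}

```bash
ls; mkdir -p pics
python3 - <<'E'
from bench import manip
import cv2,numpy as np
o=manip.get_obs();print(o)
for n in("top","side"):
    im=manip.snapshot(n);cv2.imwrite(f"pics/{n}0.png",im)
    print(n,manip.get_calibration(n))
print(manip.get_calibration("wrist"))
E
```

```text
pics
{'time_s': 0.0, 'qpos': array([61.82711782, 22.01451821,  0.93804403, 78.56118914, -0.36194464,
       79.53566099, -2.66447186]), 'qvel': array([ 0.06212807, -0.13732385,  0.010046  ,  0.02700826,  0.09048878,
        0.02020283, -0.0809208 ]), 'joint_efforts': array([-6.09393937e-04, -6.27593422e+01,  8.43950249e-01, -3.71822798e+01,
        1.64387282e-02,  1.42812124e-02, -2.42431376e-06]), 'tool_pos': array([ 0.25970517, -0.56795245,  0.23028774]), 'eef_rot': array([[-8.01565098e-04,  4.15841056e-01, -9.09436954e-01],
       [ 1.71720293e-03, -9.09435333e-01, -4.15841828e-01],
       [-9.99998204e-01, -1.89501210e-03,  1.48881429e-05]]), 'force': array([-0.00080329, -0.10008049, -0.40771535]), 'ft_torque': array([ 0.01115527,  0.0326964 , -0.03812297]), 'width': 0.08525770835565467}
top {'intrinsics': array([[423.38374421,   0.        , 320.17525077],
       [  0.        , 423.38374421, 200.28433601],
       [  0.        ,   0.        ,   1.        ]]), 'dist_coeffs': array([-0.04323173,  0.        ,  0.        ,  0.        ,  0.        ]), 'R': array([[-0.01194949, -0.9996
[... 584 characters left out ...]
 -6.77031564e-01, -7.05660306e-01]]), 't': array([0.4149759 , 0.13842488, 1.03508257])}
{'intrinsics': array([[308.38243598,   0.        , 324.33837047],
       [  0.        , 308.38243598, 200.8061257 ],
       [  0.        ,   0.        ,   1.        ]]), 'dist_coeffs': array([-0.03737651,  0.        ,  0.        ,  0.        ,  0.        ]), 'hand_eye': array([[-9.48208237e-04, -2.69324109e-01,  9.63049129e-01,
        -1.41523243e-01],
       [ 9.99999182e-01, -1.08188186e-03,  6.82032279e-04,
        -1.04747640e-04],
       [ 8.58217649e-04,  9.63048988e-01,  2.69324915e-01,
        -6.98308101e-02],
       [ 0.00000000e+00,  0.00000000e+00,  0.00000000e+00,
         1.00000000e+00]])}
```

View pics/top0.png

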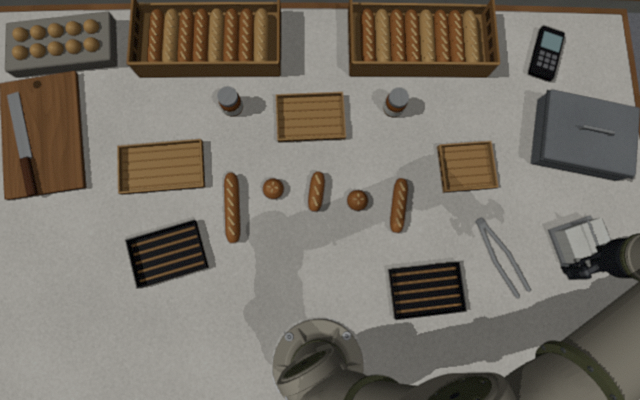

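View pics/side0.png

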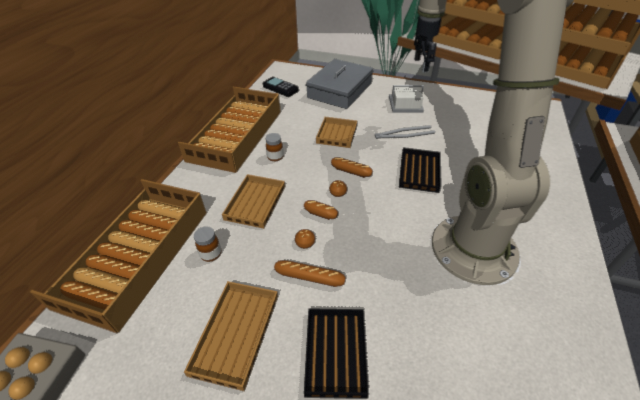

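The top view shows the tan trays at about (161,166) for the long one, (311,117) for the medium and (468,166) for the short. The loaves are at (232,207) long, (400,205) medium and (317,191) short, the rolls at (273,188) and (358,200), and the black look-alikes below them.

```bash
cat > h.py <<'E'
import cv2,numpy as np
from bench import manip
def ray(n,px,z,pose=None):
    c=manip.get_calibration(n);px=np.asarray(px,float).reshape(-1,1,2)
    u=cv2.undistortPoints(px,c["intrinsics"],c["dist_coeffs"]).reshape(-1,2)
    d=np.c_[u,np.ones(len(u))]
    if n=="wrist":
        p,Rt=pose;H=c["hand_eye"];o=Rt@H[:3,3]+p;d=d@(Rt@H[:3,:3]).T
    else:
        o=-c["R"].T@c["t"];d=d@c["R"]
    return o+d*((z-o[2])/d[:,2])[:,None]
def proj(n,X):
    c=manip.get_calibration(n)
    r,_=cv2.Rodrigues(c["R"]);return cv2.projectPoints(np.asarray(X,float).reshape(-1,1,3),r,c["t"],c["intrinsics"],c["dist_coeffs"])[0].reshape(-1,2)
E
python3 - <<'E'
from h import *
for n,boxes in {"top":{"TL":(110,130,212,200),"TM":(270,88,352,146),"TS":(432,136,505,197),"LL":(215,165,250,250),"LS":(303,165,330,216),"LM":(384,172,415,240),"RA":(258,172,288,204),"RB":(344,186,372,214)},
 "side":{"TL":(180,275,285,392),"TM":(218,172,290,230),"TS":(312,114,362,148),"LL":(268,255,350,290),"LS":(298,196,342,222),"LM":(325,152,378,180),"RA":(290,226,320,252),"RB":(326,177,350,198)}}.items():
    im=cv2.imread(f"pics/{n}0.png");hsv=cv2.cvtColor(im,cv2.COLOR_BGR2HSV)
    dbg=im.copy()
    for k,(a,b,c,d) in boxes.items():
        m=np.zeros(im.shape[:2],np.uint8)
        m[b:d,a:c]=((hsv[b:d,a:c,1]>75)&(hsv[b:d,a:c,2]>40))*255
        cs,_=cv2.findContours(m,cv2.RETR_EXTERNAL,cv2.CHAIN_APPROX_NONE);ct=max(cs,key=cv2.contourArea)
        cv2.drawContours(dbg,[ct],-1,(0,255,0),1)
        z=0.024 if k[0]=="T" else 0.02
        P=ray(n,ct.reshape(-1,2),z)[:,:2]
        r=cv2.minAreaRect((P*1000).astype(np.float32))
        bp=cv2.boxPoints(r);e=bp[1]-bp[0],bp[2]-bp[1];l=max(e,key=np.linalg.norm)
        print(n,k,np.round(r[0],1),np.round(r[1],1),"long axis",round(np.degrees(np.arctan2(l[1],l[0]))%180,1))
    cv2.imwrite(f"pics/dbg_{n}.png",dbg)
E
```

```text
top TL [523.  420.4] [134.2 231.4] long axis 94.4
top TM [660.6  15.3] [135.4 187.4] long axis 92.2
top TS [ 518.4 -413.4] [133.3 155.1] long axis 94.1
top LL [410.4 227. ] [186.1  38.7] long axis 2.9
top LS [452.3   1.8] [ 38.3 105.9] long axis 171.5
top LM [ 413.  -219.7] [ 38.8 147.7] long axis 171.3
top RA [459.8 116.9] [53.7 51.8] long axis 89.6
top RB [ 426.8 -108.2] [53.9 54.4] long axis 178.8
side TL [520.9 421.6] [137.8 235.5] long axis 94.4
side TM [658.3  20.7] [139.9 208.6] long axis 92.6
side TS [ 516.6 -406. ] [134.6 182.2] long axis 94.5
side LL [410.6 222.7] [189.7  48. ] long axis 3.1
side LS [451.5  -1.2] [ 52.9 112.1] long axis 172.2
side LM [ 412.7 -223.1] [ 62.1 151.7] long axis 170.7
side RA [458.9 119. ] [53.8 68.5] long axis 108.4
side RB [ 426.9 -108. ] [54.4 75.6] long axis 104.9
```

Run:
```python
import cv2
im=cv2.imread("pics/dbg_top.png")[85:255,105:510]
cv2.imwrite("pics/z1.png",cv2.resize(im,(800,336),interpolation=cv2.INTER_NEAREST))
```

```text
(no output)
```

View pics/z1.png

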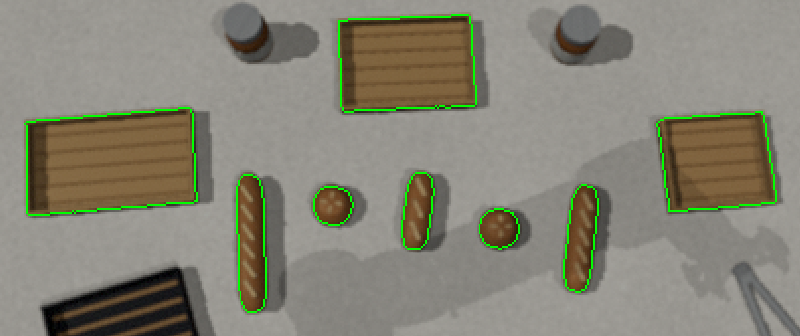

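```bash
cat >> h.py <<'E'
from scipy.spatial.transform import Rotation as Ro
def plan(xyz,jaw,obs=None):
    """tool-axes shift (cm) and turn (deg) to reach TCP xyz pointing down, tool y at world angle jaw"""
    o=obs or manip.get_obs();R=o["eef_rot"];a=np.radians(jaw)
    y=np.array([np.cos(a),np.sin(a),0]);x=np.array([0,0,-1.]);T=np.c_[x,y,np.cross(x,y)]
    w=Ro.from_matrix(R.T@T).as_rotvec(degrees=True)
    print("t",round(o["time_s"],2),"pos",np.round(o["tool_pos"]*1000,1),"jaw",round(np.degrees(np.arctan2(R[1,1],R[0,1])),2),"F",np.round(o["force"],1),"w",round(o["width"]*1000,1))
    print(" shift now cm",np.round(R.T@(np.array(xyz)-o["tool_pos"])*100,2)," after turn",np.round(T.T@(np.array(xyz)-o["tool_pos"])*100,2)," turn",np.round(w,2))
E
python3 -c "
from h import *
plan([.42,-.30,.23],-87.1)
plan([.41,.227,.23],-87.1)
c=manip.get_calibration('top');print(-c['R'].T@c['t'])"
```

```text
t 0.1 pos [ 259.7 -568.   230.4] jaw -65.43 F [-0.4  0.8  1.5] w 85.8
 shift now cm [  0.07 -17.71 -25.72]  after turn [  0.04 -25.96 -17.37]  turn [2.167e+01 2.000e-02 1.000e-01]
t 0.1 pos [ 259.7 -568.   230.4] jaw -65.43 F [-0.4  0.8  1.5] w 85.8
 shift now cm [  0.15 -66.05 -46.73]  after turn [ 4.000e-02 -7.864e+01 -1.903e+01]  turn [2.167e+01 2.000e-02 1.000e-01]
[0.25650983 0.02112477 1.13952838]
```

Emit:
play_rows --rows '[{"wx":7.2,"fingers":8.5},{"wx":7.2,"fingers":8.5},{"wx":7.2,"fingers":8.5},{"y":-4,"z":-3.3,"fingers":8.5},{"y":-4,"z":-3.3,"fingers":8.5},{"y":-4,"z":-3.3,"fingers":8.5},{"y":-4,"z":-3.3,"fingers":8.5},{"y":-4,"z":-3.3,"fingers":8.5},{"y":-4,"z":-3.3,"fingers":8.5},{"y":-4,"fingers":8.5},{"y":-4,"fingers":8.5},{"y":-4,"fingers":8.5},{"y":-4,"fingers":8.5},{"y":-4,"fingers":8.5}]'

```text
invalid input at $.rows[0]: expected keys fingers, x, y, z, wx, wy, wz
```

```bash
python3 -c "
from h import *
plan([.44,.227,.23],-87.1)
plan([.41,.227,.23],-87.1)"
```

```text
t 0.1 pos [ 259.7 -568.   230.4] jaw -65.43 F [-0.4  0.8  1.5] w 85.8
 shift now cm [  0.15 -64.81 -49.45]  after turn [ 4.000e-02 -7.849e+01 -2.203e+01]  turn [2.167e+01 2.000e-02 1.000e-01]
t 0.1 pos [ 259.7 -568.   230.4] jaw -65.43 F [-0.4  0.8  1.5] w 85.8
 shift now cm [  0.15 -66.05 -46.73]  after turn [ 4.000e-02 -7.864e+01 -1.903e+01]  turn [2.167e+01 2.000e-02 1.000e-01]
```

Emit:
play_rows --rows '[{"fingers":8.5,"x":0,"y":0,"z":0,"wx":7.2,"wy":0,"wz":0},{"fingers":8.5,"x":0,"y":0,"z":0,"wx":7.2,"wy":0,"wz":0},{"fingers":8.5,"x":0,"y":0,"z":0,"wx":7.2,"wy":0,"wz":0},{"fingers":8.5,"x":0,"y":-4,"z":-3.3,"wx":0,"wy":0,"wz":0},{"fingers":8.5,"x":0,"y":-4,"z":-3.3,"wx":0,"wy":0,"wz":0},{"fingers":8.5,"x":0,"y":-4,"z":-3.3,"wx":0,"wy":0,"wz":0},{"fingers":8.5,"x":0,"y":-4,"z":-3.3,"wx":0,"wy":0,"wz":0},{"fingers":8.5,"x":0,"y":-4,"z":-3.3,"wx":0,"wy":0,"wz":0},{"fingers":8.5,"x":0,"y":-4,"z":-3.3,"wx":0,"wy":0,"wz":0},{"fingers":8.5,"x":0,"y":-4,"z":0,"wx":0,"wy":0,"wz":0},{"fingers":8.5,"x":0,"y":-4,"z":0,"wx":0,"wy":0,"wz":0},{"fingers":8.5,"x":0,"y":-4,"z":0,"wx":0,"wy":0,"wz":0}]'

```text
time_s: 1.6
tool_pos: [0.4462, -0.1899, 0.2246]
eef_rot: [[-0.01, 0.033, -0.999], [0.009, -0.999, -0.033], [-1.0, -0.009, 0.01]]
force: [0.7, -0.6, 0.5]
width: 0.0847
```

```bash
python3 -c "
from h import *
plan([.44,.227,.23],-87.1)
plan([.41,.227,.23],-87.1)"
```

```text
t 1.6 pos [ 446.2 -189.9  224.6] jaw -88.1 F [ 0.7 -0.6  0.5] w 84.7
 shift now cm [ -0.16 -41.69  -0.76]  after turn [ -0.54 -41.67  -1.49]  turn [-1.    0.55  0.55]
t 1.6 pos [ 446.2 -189.9  224.6] jaw -88.1 F [ 0.7 -0.6  0.5] w 84.7
 shift now cm [ -0.13 -41.79   2.24]  after turn [ -0.54 -41.82   1.51]  turn [-1.    0.55  0.55]
```

Emit:
play_rows --rows '[{"fingers":8.5,"x":0,"y":-4.1,"z":0,"wx":-1,"wy":0.5,"wz":0.5},{"fingers":8.5,"x":0,"y":-4.1,"z":0,"wx":0,"wy":0,"wz":0},{"fingers":8.5,"x":0,"y":-4.1,"z":0,"wx":0,"wy":0,"wz":0},{"fingers":8.5,"x":0,"y":-4.1,"z":0,"wx":0,"wy":0,"wz":0},{"fingers":8.5,"x":0,"y":-4.1,"z":0,"wx":0,"wy":0,"wz":0},{"fingers":8.5,"x":0,"y":-4.1,"z":0,"wx":0,"wy":0,"wz":0},{"fingers":8.5,"x":0,"y":-4.1,"z":0,"wx":0,"wy":0,"wz":0},{"fingers":8.5,"x":0,"y":-4.1,"z":0,"wx":0,"wy":0,"wz":0},{"fingers":8.5,"x":0,"y":-4.1,"z":0,"wx":0,"wy":0,"wz":0},{"fingers":8.5,"x":0,"y":-4.1,"z":0,"wx":0,"wy":0,"wz":0},{"fingers":8.5,"x":0,"y":0,"z":0,"wx":0,"wy":0,"wz":0}]'

```text
time_s: 2.98
tool_pos: [0.4199, 0.2358, 0.2226]
eef_rot: [[-0.005, 0.056, -0.998], [0.0, -0.998, -0.056], [-1.0, -0.001, 0.005]]
force: [-0.3, 0.3, 0.3]
width: 0.0847
```

```bash
python3 -c "
from h import *
plan([.41,.227,.10],-87.1)
im=manip.snapshot('wrist');cv2.imwrite('pics/w1.png',im)"
```

```text
t 2.98 pos [419.9 235.8 222.6] jaw -86.78 F [-0.3  0.3  0.3] w 84.7
 shift now cm [12.26  0.83  0.98]  after turn [12.26  0.83  1.04]  turn [0.32 0.3  0.04]
```

View pics/w1.png

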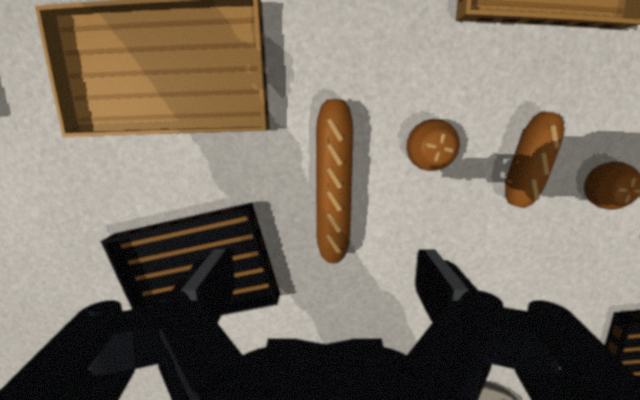

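The wrist view shows the long loaf whole, with its middle at about (334,180), and the long tray at about (160,65).

```bash
cat >> h.py <<'E'
def meas(n,im,box,z,pose=None,s=75,v=40,dbg=None):
    a,b,c,d=box;hsv=cv2.cvtColor(im,cv2.COLOR_BGR2HSV);m=np.zeros(im.shape[:2],np.uint8)
    m[b:d,a:c]=((hsv[b:d,a:c,1]>s)&(hsv[b:d,a:c,2]>v))*255
    cs,_=cv2.findContours(m,cv2.RETR_EXTERNAL,cv2.CHAIN_APPROX_NONE);ct=max(cs,key=cv2.contourArea)
    if dbg is not None: cv2.drawContours(dbg,[ct],-1,(0,255,0),1)
    r=cv2.minAreaRect((ray(n,ct.reshape(-1,2),z,pose)[:,:2]*1000).astype(np.float32))
    bp=cv2.boxPoints(r);l=max((bp[1]-bp[0],bp[2]-bp[1]),key=np.linalg.norm)
    print(np.round(r[0],1),np.round(sorted(r[1]),1),"axis",round(np.degrees(np.arctan2(l[1],l[0]))%180,1))
E
python3 -c "
from h import *
o=manip.get_obs();p=(o['tool_pos'],o['eef_rot']);im=cv2.imread('pics/w1.png')
d=im.copy()
meas('wrist',im,(305,85,362,275),.02,p,dbg=d)
meas('wrist',im,(25,0,275,142),.024,p,dbg=d)
meas('wrist',im,(400,110,465,180),.02,p,dbg=d)
# tray rim corners by hand
print(ray('wrist',[[40,8],[65,134],[268,129]],.026,p))
cv2.imwrite('pics/w1d.png',d)"
```

```text
[410.7 223. ] [ 40.1 190.8] axis 2.6
[527.4 416.7] [132.1 231.9] axis 94.2
[463.8 115.9] [55.6 58.3] axis 100.4
[[0.58178522 0.52981983 0.026     ]
 [0.45628342 0.52202896 0.026     ]
 [0.47144824 0.29711783 0.026     ]]
```

View pics/w1d.png

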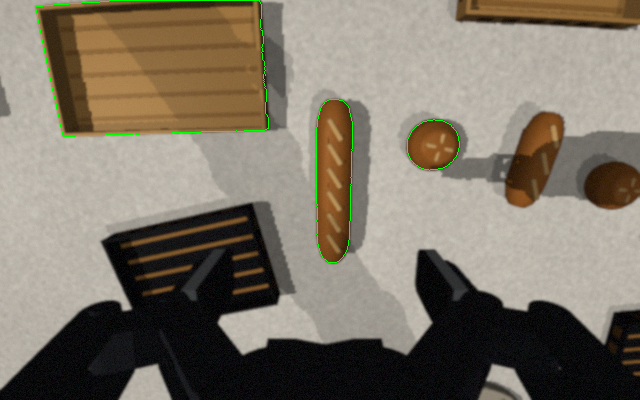

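Emit:
play_rows --rows '[{"fingers":8.5,"x":4,"y":1.1,"z":1,"wx":0.5,"wy":0.3,"wz":0},{"fingers":8.5,"x":4,"y":0,"z":0,"wx":0,"wy":0,"wz":0},{"fingers":8.5,"x":4,"y":0,"z":0,"wx":0,"wy":0,"wz":0},{"fingers":8.5,"x":2,"y":0,"z":0,"wx":0,"wy":0,"wz":0},{"fingers":8.5,"x":0,"y":0,"z":0,"wx":0,"wy":0,"wz":0}]'

```text
time_s: 3.65
tool_pos: [0.4127, 0.2138, 0.0782]
eef_rot: [[0.001, 0.035, -0.999], [-0.005, -0.999, -0.035], [-1.0, 0.005, -0.001]]
force: [0.0, 0.1, 0.9]
width: 0.0847
```

```bash
python3 -c "
from h import *
plan([.4107,.2235,.004],-87.3)
im=manip.snapshot('wrist');cv2.imwrite('pics/w2.png',im)"
```

```text
t 3.65 pos [412.7 213.8  78.2] jaw -87.98 F [0.  0.1 0.9] w 84.7
 shift now cm [ 7.41 -1.01  0.17]  after turn [ 7.42 -0.98  0.15]  turn [-0.68 -0.03 -0.27]
```

View pics/w2.png

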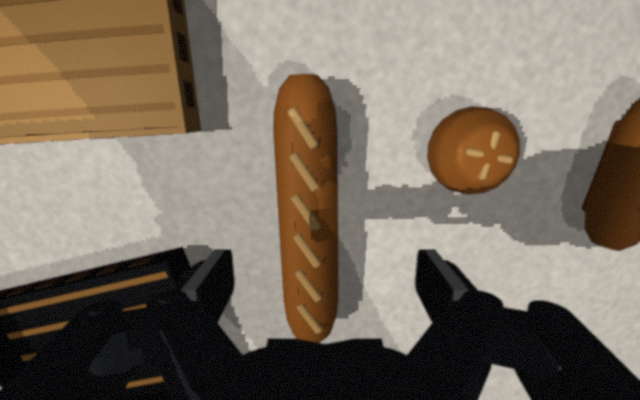

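Emit:
play_rows --rows '[{"fingers":8.5,"x":0,"y":-1,"z":0.2,"wx":-0.7,"wy":0,"wz":0},{"fingers":8.5,"x":0,"y":0,"z":0,"wx":0,"wy":0,"wz":0},{"fingers":8.5,"x":2.5,"y":0,"z":0,"wx":0,"wy":0,"wz":0},{"fingers":8.5,"x":2.5,"y":0,"z":0,"wx":0,"wy":0,"wz":0},{"fingers":8.5,"x":1.2,"y":0,"z":0,"wx":0,"wy":0,"wz":0},{"fingers":8.5,"x":0,"y":0,"z":0,"wx":0,"wy":0,"wz":0}]'

```text
time_s: 4.45
tool_pos: [0.4155, 0.2264, 0.0211]
eef_rot: [[0.012, 0.048, -0.999], [-0.001, -0.999, -0.048], [-1.0, 0.001, -0.012]]
force: [0.2, -0.5, 0.2]
width: 0.0849
```

```bash
python3 -c "
from h import *
plan([.4107,.2235,.004],-87.3)"
```

```text
t 4.45 pos [415.5 226.4  21.1] jaw -87.25 F [ 0.2 -0.5  0.2] w 84.9
 shift now cm [1.71 0.27 0.52]  after turn [1.71 0.27 0.49]  turn [ 0.05 -0.69 -0.08]
```

Emit:
play_rows --rows '[{"fingers":8.5,"x":1.0,"y":0.25,"z":0.5,"wx":0,"wy":-0.7,"wz":0},{"fingers":8.5,"x":0.7,"y":0,"z":0,"wx":0,"wy":0,"wz":0},{"fingers":8.5,"x":0,"y":0,"z":0,"wx":0,"wy":0,"wz":0}]'

```text
time_s: 4.82
tool_pos: [0.4116, 0.224, 0.0047]
eef_rot: [[0.002, 0.048, -0.999], [-0.001, -0.999, -0.048], [-1.0, 0.001, -0.002]]
force: [0.3, 0.2, -0.1]
width: 0.0851
```

```bash
python3 -c "
from h import *
plan([.4107,.2235,.004],-87.3)"
```

```text
t 4.83 pos [411.6 224.    4.7] jaw -87.26 F [ 0.3  0.2 -0.1] w 85.1
 shift now cm [0.06 0.05 0.09]  after turn [0.07 0.05 0.09]  turn [ 0.04 -0.09 -0.04]
```

Emit:
play_rows --rows '[{"fingers":3,"x":0,"y":0,"z":0,"wx":0,"wy":0,"wz":0},{"fingers":3,"x":0,"y":0,"z":0,"wx":0,"wy":0,"wz":0},{"fingers":3,"x":0,"y":0,"z":0,"wx":0,"wy":0,"wz":0},{"fingers":3,"x":0,"y":0,"z":0,"wx":0,"wy":0,"wz":0},{"fingers":3,"x":0,"y":0,"z":0,"wx":0,"wy":0,"wz":0},{"fingers":3,"x":0,"y":0,"z":0,"wx":0,"wy":0,"wz":0}]'

```text
time_s: 5.58
tool_pos: [0.4121, 0.2243, 0.0054]
eef_rot: [[0.003, 0.048, -0.999], [-0.0, -0.999, -0.048], [-1.0, 0.0, -0.003]]
force: [-0.4, 0.7, -0.5]
width: 0.0393
```

Emit:
play_rows --rows '[{"fingers":3,"x":-2,"y":0,"z":0,"wx":0,"wy":0,"wz":0},{"fingers":3,"x":-4,"y":0,"z":0,"wx":0,"wy":0,"wz":0},{"fingers":3,"x":-4,"y":0,"z":0,"wx":0,"wy":0,"wz":0},{"fingers":3,"x":-4,"y":0,"z":0,"wx":0,"wy":0,"wz":0},{"fingers":3,"x":0,"y":-1,"z":-1,"wx":-8,"wy":0,"wz":0},{"fingers":3,"x":0,"y":0,"z":0,"wx":-8,"wy":0,"wz":0},{"fingers":3,"x":0,"y":0,"z":0,"wx":-8,"wy":0,"wz":0},{"fingers":3,"x":0,"y":0,"z":0,"wx":-8,"wy":0,"wz":0},{"fingers":3,"x":0,"y":0,"z":0,"wx":-8,"wy":0,"wz":0},{"fingers":3,"x":0,"y":0,"z":0,"wx":-8,"wy":0,"wz":0},{"fingers":3,"x":0,"y":0,"z":0,"wx":-8,"wy":0,"wz":0},{"fingers":3,"x":0,"y":0,"z":0,"wx":-8,"wy":0,"wz":0},{"fingers":3,"x":0,"y":0,"z":0,"wx":-8,"wy":0,"wz":0},{"fingers":3,"x":0,"y":0,"z":0,"wx":-8,"wy":0,"wz":0},{"fingers":3,"x":0,"y":0,"z":0,"wx":-8,"wy":0,"wz":0},{"fingers":3,"x":0,"y":0,"z":0,"wx":0,"wy":0,"wz":0}]'

```text
time_s: 7.58
tool_pos: [0.419, 0.2339, 0.1481]
eef_rot: [[-0.001, 0.998, 0.063], [-0.003, 0.063, -0.998], [-1.0, -0.001, 0.003]]
force: [-0.7, -0.4, -2.1]
width: 0.0393
```

```bash
python3 -c "
from h import *
plan([.525,.35,.18],4.3)
im=manip.snapshot('wrist');cv2.imwrite('pics/w3.png',im)"
```

```text
t 7.58 pos [419.  233.9 148.1] jaw 3.62 F [-0.7 -0.4 -2.1] w 39.3
 shift now cm [ -3.24  11.31 -10.91]  after turn [ -3.19  11.44 -10.79]  turn [-0.68  0.16  0.08]
```

View pics/w3.png

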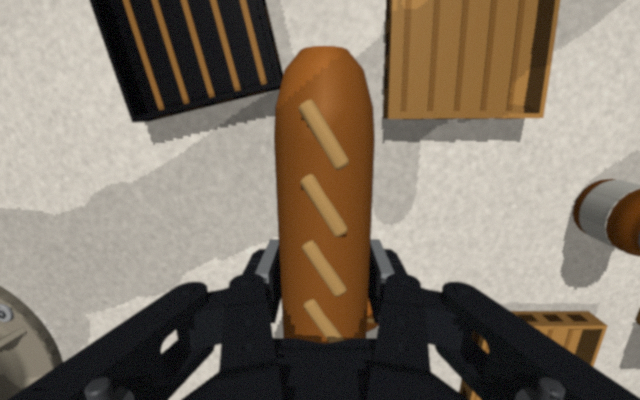

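Emit:
play_rows --rows '[{"fingers":3,"x":-2,"y":3,"z":0,"wx":-0.6,"wy":0,"wz":0},{"fingers":3,"x":-2,"y":4,"z":-2,"wx":0,"wy":0,"wz":0},{"fingers":3,"x":0,"y":4,"z":-3,"wx":0,"wy":0,"wz":0},{"fingers":3,"x":0,"y":0,"z":-3,"wx":0,"wy":0,"wz":0},{"fingers":3,"x":0,"y":0,"z":-1,"wx":0,"wy":0,"wz":0},{"fingers":3,"x":0,"y":0,"z":0,"wx":0,"wy":0,"wz":0},{"fingers":3,"x":0,"y":0,"z":0,"wx":0,"wy":0,"wz":0}]'

```text
time_s: 8.5
tool_pos: [0.5265, 0.3296, 0.1864]
eef_rot: [[-0.003, 0.999, 0.048], [-0.008, 0.048, -0.999], [-1.0, -0.003, 0.008]]
force: [-0.1, 0.5, 0.3]
width: 0.0391
```

```bash
python3 -c "
from h import *
plan([.525,.35,.18],4.3)
im=manip.snapshot('wrist');cv2.imwrite('pics/w4.png',im)"
```

```text
t 8.5 pos [526.5 329.6 186.4] jaw 2.77 F [-0.1  0.5  0.3] w 39.1
 shift now cm [ 0.63 -0.05 -2.05]  after turn [ 0.64  0.   -2.04]  turn [-1.53  0.47  0.19]
```

View pics/w4.png

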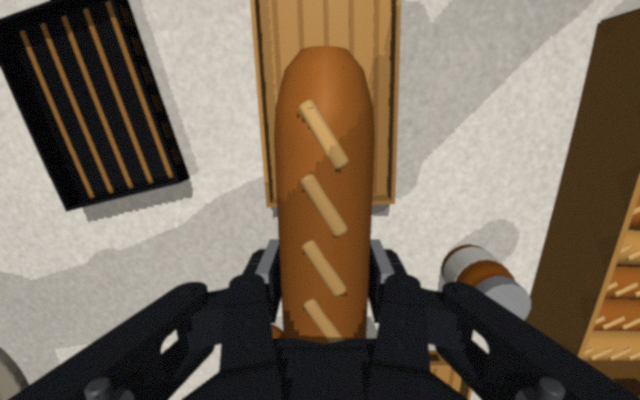

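```bash
python3 -c "
from h import *
o=manip.get_obs();p=(o['tool_pos'],o['eef_rot'])
print('rim',ray('wrist',[[250,0],[268,203],[402,0],[396,203]],.026,p)*1000)
print('tip',ray('wrist',[[325,46]],p[0][2]+.012,p)*1000)
P=ray('wrist',[[276,130],[374,130]],p[0][2]+.0146,p)*1000;print('sides',P)
im=cv2.imread('pics/w4.png')[0:230,230:430];cv2.imwrite('pics/w4z.png',cv2.resize(im,None,fx=3.4/1.4,fy=3.4/1.4))
"
```

```text
rim [[455.23822383 490.99531416  26.        ]
 [471.0807599  307.24098053  26.        ]
 [587.33653942 497.1635896   26.        ]
 [601.67023442 313.51035178  26.        ]]
tip [[523.88394151 423.96910808 198.50286739]]
sides [[505.74915327 391.61584859 201.10286739]
 [545.0104604  393.47815341 201.10286739]]
```

View pics/w4z.png

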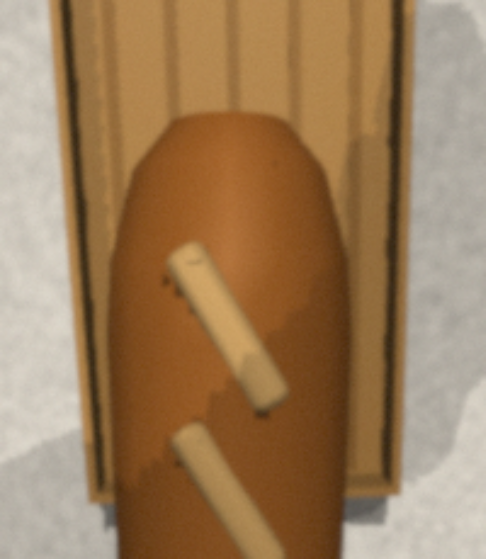

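Emit:
play_rows --rows '[{"fingers":3,"x":0,"y":0,"z":-3,"wx":-1.5,"wy":0.5,"wz":0.2},{"fingers":3,"x":0,"y":0,"z":-3,"wx":0,"wy":0,"wz":0},{"fingers":3,"x":0,"y":0,"z":-2.5,"wx":0,"wy":0,"wz":0},{"fingers":3,"x":3,"y":0,"z":0,"wx":0,"wy":0,"wz":0},{"fingers":3,"x":4,"y":0,"z":0,"wx":0,"wy":0,"wz":0},{"fingers":3,"x":4,"y":0,"z":0,"wx":0,"wy":0,"wz":0},{"fingers":3,"x":0,"y":0,"z":0,"wx":0,"wy":0,"wz":0},{"fingers":3,"x":0,"y":0,"z":0,"wx":0,"wy":0,"wz":0}]'

```text
time_s: 9.55
tool_pos: [0.5275, 0.4072, 0.0787]
eef_rot: [[0.009, 0.998, 0.06], [-0.002, 0.06, -0.998], [-1.0, 0.009, 0.002]]
force: [0.6, -0.5, 0.1]
width: 0.0392
```

```bash
python3 -c "
from h import *
plan([.5255,.4215,.012],4.4)
im=manip.snapshot('wrist');im=cv2.imwrite('pics/w5.png',im)"
```

```text
t 9.55 pos [527.5 407.2  78.7] jaw 3.47 F [ 0.6 -0.5  0.1] w 39.2
 shift now cm [ 6.66 -0.17 -1.45]  after turn [ 6.67 -0.09 -1.44]  turn [-0.93  0.12 -0.52]
```

View pics/w5.png

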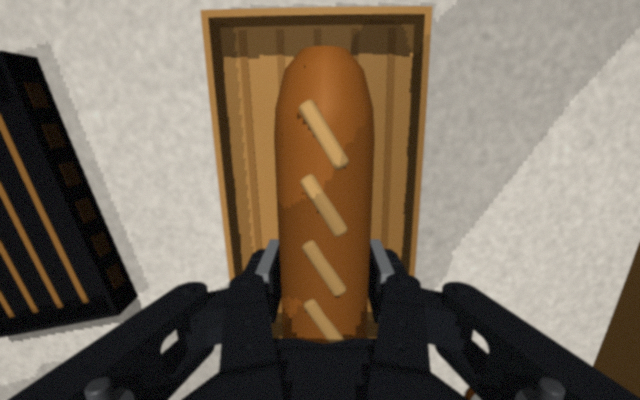

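```bash
python3 -c "
from h import *
o=manip.get_obs();p=(o['tool_pos'],o['eef_rot'])
print('rim',ray('wrist',[[202,12],[232,265],[432,8],[416,240]],.026,p)*1000)
P=ray('wrist',[[276,130],[374,130]],p[0][2]+.0146,p)*1000;print('sides',P)
"
```

```text
rim [[452.97502624 528.17391933  26.        ]
 [467.1938619  371.44011243  26.        ]
 [582.6984706  538.2000587   26.        ]
 [592.7145139  397.24548167  26.        ]]
sides [[505.67441631 468.78392984  93.10634682]
 [545.02730874 471.11536841  93.10634682]]
```

Emit:
play_rows --rows '[{"fingers":3,"x":0,"y":-0.2,"z":-1.3,"wx":-1,"wy":0.1,"wz":-0.5},{"fingers":3,"x":0,"y":0,"z":0,"wx":0,"wy":0,"wz":0},{"fingers":3,"x":2,"y":0,"z":0,"wx":0,"wy":0,"wz":0},{"fingers":3,"x":2,"y":0,"z":0,"wx":0,"wy":0,"wz":0},{"fingers":3,"x":0,"y":0,"z":0,"wx":0,"wy":0,"wz":0},{"fingers":3,"x":0,"y":0,"z":0,"wx":0,"wy":0,"wz":0}]'

```text
time_s: 10.35
tool_pos: [0.5254, 0.4218, 0.0383]
eef_rot: [[0.002, 0.997, 0.079], [0.001, 0.079, -0.997], [-1.0, 0.002, -0.001]]
force: [0.3, 0.1, -0.8]
width: 0.0394
```

```bash
python3 -c "
from h import *
plan([.525,.4205,.012],4.5)"
```

```text
t 10.35 pos [525.4 421.8  38.3] jaw 4.53 F [ 0.3  0.1 -0.8] w 39.4
 shift now cm [ 2.63 -0.05  0.13]  after turn [ 2.63 -0.05  0.13]  turn [ 0.03 -0.07 -0.14]
```

Emit:
play_rows --rows '[{"fingers":3,"x":1.2,"y":0,"z":0.1,"wx":0,"wy":0,"wz":0},{"fingers":3,"x":1,"y":0,"z":0,"wx":0,"wy":0,"wz":0},{"fingers":3,"x":0.3,"y":0,"z":0,"wx":0,"wy":0,"wz":0},{"fingers":3,"x":0,"y":0,"z":0,"wx":0,"wy":0,"wz":0}]'

```text
time_s: 10.85
tool_pos: [0.5259, 0.4206, 0.0118]
eef_rot: [[0.003, 0.997, 0.079], [0.002, 0.079, -0.997], [-1.0, 0.003, -0.001]]
force: [0.2, -0.1, -0.4]
width: 0.0393
```

```bash
python3 -c "
from h import *
plan([.525,.4205,.012],4.5)"
```

```text
t 10.85 pos [525.9 420.6  11.8] jaw 4.5 F [ 0.2 -0.1 -0.4] w 39.3
 shift now cm [-0.02 -0.09  0.  ]  after turn [-0.02 -0.09  0.  ]  turn [ 0.   -0.08 -0.17]
```

Not yet in contact; lowering in small steps.

Emit:
play_rows --rows '[{"fingers":3,"x":0.1,"y":0,"z":0,"wx":0,"wy":0,"wz":0},{"fingers":3,"x":0,"y":0,"z":0,"wx":0,"wy":0,"wz":0}]'

```text
time_s: 11.1
tool_pos: [0.5261, 0.4209, 0.0113]
eef_rot: [[0.003, 0.997, 0.079], [0.002, 0.079, -0.997], [-1.0, 0.004, -0.002]]
force: [0.4, 0.2, -2.0]
width: 0.0397
```

Emit:
play_rows --rows '[{"fingers":3,"x":0.1,"y":0,"z":0,"wx":0,"wy":0,"wz":0},{"fingers":3,"x":0,"y":0,"z":0,"wx":0,"wy":0,"wz":0}]'

```text
time_s: 11.35
tool_pos: [0.5263, 0.4211, 0.0107]
eef_rot: [[0.004, 0.997, 0.079], [0.003, 0.079, -0.997], [-1.0, 0.004, -0.002]]
force: [-1.1, -1.3, -0.6]
width: 0.0395
```

Emit:
play_rows --rows '[{"fingers":3,"x":0.15,"y":0,"z":0,"wx":0,"wy":0,"wz":0},{"fingers":3,"x":0,"y":0,"z":0,"wx":0,"wy":0,"wz":0}]'

```text
time_s: 11.6
tool_pos: [0.5264, 0.4213, 0.0095]
eef_rot: [[0.004, 0.997, 0.078], [0.003, 0.078, -0.997], [-1.0, 0.005, -0.003]]
force: [-0.2, -0.6, 0.1]
width: 0.0394
```

Emit:
play_rows --rows '[{"fingers":3,"x":0.15,"y":0,"z":0,"wx":0,"wy":0,"wz":0},{"fingers":3,"x":0,"y":0,"z":0,"wx":0,"wy":0,"wz":0}]'

```text
time_s: 11.85
tool_pos: [0.5265, 0.4215, 0.0098]
eef_rot: [[0.005, 0.997, 0.078], [0.003, 0.078, -0.997], [-1.0, 0.005, -0.003]]
force: [0.3, 0.4, -0.8]
width: 0.0394
```

Emit:
play_rows --rows '[{"fingers":3,"x":0.15,"y":-0.1,"z":0.05,"wx":0,"wy":-0.2,"wz":-0.3},{"fingers":3,"x":0.1,"y":0,"z":0,"wx":0,"wy":0,"wz":0}]'

```text
time_s: 12.1
tool_pos: [0.5265, 0.4214, 0.0094]
eef_rot: [[0.002, 0.997, 0.078], [0.0, 0.078, -0.997], [-1.0, 0.002, 0.0]]
force: [-2.9, -3.7, 9.7]
width: 0.0393
```

Emit:
play_rows --rows '[{"fingers":5.5,"x":-0.05,"y":0,"z":0,"wx":0,"wy":0,"wz":0},{"fingers":5.5,"x":0,"y":0,"z":0,"wx":0,"wy":0,"wz":0},{"fingers":5.5,"x":0,"y":0,"z":0,"wx":0,"wy":0,"wz":0},{"fingers":5.5,"x":0,"y":0,"z":0,"wx":0,"wy":0,"wz":0}]'

```text
time_s: 12.6
tool_pos: [0.5265, 0.4214, 0.0093]
eef_rot: [[0.002, 0.997, 0.078], [-0.0, 0.078, -0.997], [-1.0, 0.002, 0.0]]
force: [0.5, 0.1, 1.2]
width: 0.0555
```

Emit:
play_rows --rows '[{"fingers":5.5,"x":-2,"y":0,"z":0,"wx":0,"wy":0,"wz":0},{"fingers":5.5,"x":-4,"y":0,"z":0,"wx":0,"wy":0,"wz":0},{"fingers":5.5,"x":-5,"y":0,"z":0,"wx":0,"wy":0,"wz":0},{"fingers":8.5,"x":-5,"y":0,"z":0,"wx":0,"wy":0,"wz":0},{"fingers":8.5,"x":-2,"y":0,"z":3,"wx":0,"wy":0,"wz":0},{"fingers":8.5,"x":0,"y":0,"z":4,"wx":0,"wy":0,"wz":0},{"fingers":8.5,"x":0,"y":0,"z":0,"wx":0,"wy":0,"wz":0}]'

```text
time_s: 13.48
tool_pos: [0.5313, 0.3521, 0.2048]
eef_rot: [[0.007, 0.997, 0.081], [0.005, 0.081, -0.997], [-1.0, 0.007, -0.004]]
force: [1.1, 0.0, -0.5]
width: 0.085
```

```bash
python3 -c "
from h import *
plan([.413,-.2200,.22],-98.7)
o=manip.get_obs();p=(o['tool_pos'],o['eef_rot'])
im=manip.snapshot('wrist');cv2.imwrite('pics/w6.png',im)
"
```

```text
t 13.47 pos [531.3 352.1 204.8] jaw 4.65 F [ 1.1  0.  -0.5] w 85.0
 shift now cm [ -1.88 -16.41  56.05]  after turn [-1.52 58.34  3.04]  turn [ 1.0335e+02 -5.5000e-01 -8.0000e-02]
```

View pics/w6.png

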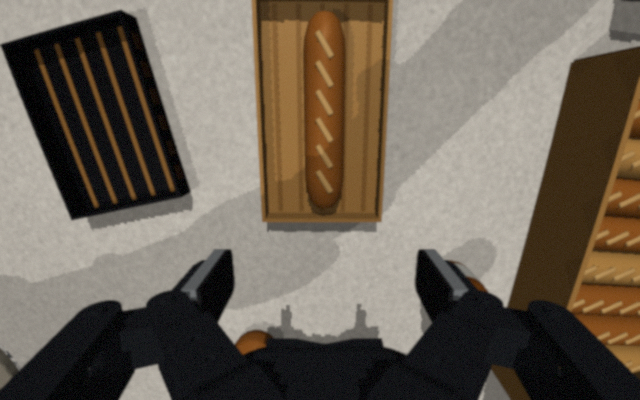

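The loaf lies centred between the ribs of the long tray. I'll check the numbers.

```bash
python3 -c "
from h import *
o=manip.get_obs();p=(o['tool_pos'],o['eef_rot']);im=cv2.imread('pics/w6.png');d=im.copy()
meas('wrist',im,(300,5,350,215),.024,p,s=150,dbg=d)
print(ray('wrist',[[263,220],[381,219],[256,0],[389,0]],.026,p)*1000)
cv2.imwrite('pics/w6d.png',d[0:240,220:420])
"
```

```text
[528.  421.6] [ 53.9 205.5] axis 94.6
[[469.39968279 307.47544269  26.        ]
 [598.60773331 319.02290917  26.        ]
 [455.45777084 522.34616005  26.        ]
 [578.7451541  532.85886325  26.        ]]
```

View pics/w6d.png

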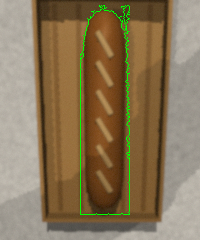

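```bash
python3 -c "
from h import *
o=manip.get_obs();p=(o['tool_pos'],o['eef_rot'])
print(ray('wrist',[[326,9],[324,212]],.022,p)*1000, 'sides',ray('wrist',[[304,80],[345,80]],.024,p)*1000,ray('wrist',[[306,170],[343,170]],.024,p)*1000)
"
python3 - <<'E'
from h import *
im=manip.snapshot('top');cv2.imwrite('pics/t2.png',im);cv2.imwrite('pics/t2z.png',cv2.resize(im[120:220,100:300],None,fx=4,fy=4,interpolation=cv2.INTER_CUBIC))
E
```

```text
[[520.87159221 521.18130286  22.        ]
 [535.5485683  320.79680482  22.        ]] sides [[504.60608251 455.57552619  24.        ]
 [544.89983909 458.95389394  24.        ]] [[512.68124988 366.23537119  24.        ]
 [551.69034637 369.42114788  24.        ]]
```

View pics/t2z.png

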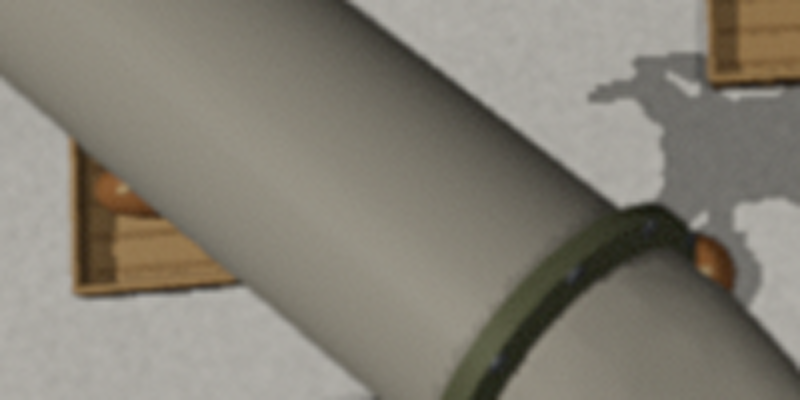

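Emit:
play_rows --rows '[{"fingers":8.5,"x":-1,"y":0,"z":0,"wx":10.3,"wy":0,"wz":0},{"fingers":8.5,"x":0,"y":0,"z":0,"wx":10.3,"wy":0,"wz":0},{"fingers":8.5,"x":0,"y":0,"z":0,"wx":10.3,"wy":0,"wz":0},{"fingers":8.5,"x":0,"y":0,"z":0,"wx":10.3,"wy":0,"wz":0},{"fingers":8.5,"x":0,"y":0,"z":0,"wx":10.3,"wy":0,"wz":0},{"fingers":8.5,"x":0,"y":0,"z":0,"wx":10.3,"wy":0,"wz":0},{"fingers":8.5,"x":0,"y":0,"z":0,"wx":10.3,"wy":0,"wz":0},{"fingers":8.5,"x":0,"y":0,"z":0,"wx":10.3,"wy":0,"wz":0},{"fingers":8.5,"x":0,"y":0,"z":0,"wx":10.3,"wy":0,"wz":0},{"fingers":8.5,"x":0,"y":0,"z":0,"wx":10.3,"wy":0,"wz":0},{"fingers":8.5,"x":0,"y":5,"z":0,"wx":0,"wy":0,"wz":0},{"fingers":8.5,"x":0,"y":5,"z":0,"wx":0,"wy":0,"wz":0},{"fingers":8.5,"x":0,"y":5,"z":0,"wx":0,"wy":0,"wz":0},{"fingers":8.5,"x":0,"y":5,"z":0,"wx":0,"wy":0,"wz":0},{"fingers":8.5,"x":0,"y":5,"z":0,"wx":0,"wy":0,"wz":0},{"fingers":8.5,"x":0,"y":5,"z":0,"wx":0,"wy":0,"wz":0},{"fingers":8.5,"x":0,"y":5,"z":0,"wx":0,"wy":0,"wz":0}]'

```text
time_s: 15.7
tool_pos: [0.4535, 0.0359, 0.2095]
eef_rot: [[-0.008, -0.147, -0.989], [0.021, -0.989, 0.147], [-1.0, -0.02, 0.011]]
force: [0.6, 0.0, 0.8]
width: 0.0849
```

```bash
python3 -c "
from h import *
plan([.43,-.2200,.22],-98.7)
"
```

```text
t 15.7 pos [453.5  35.9 209.5] jaw -98.47 F [0.6 0.  0.8] w 84.9
 shift now cm [-1.57 25.63 -1.42]  after turn [-1.05 25.65 -1.54]  turn [0.24 0.62 1.12]
```

Emit:
play_rows --rows '[{"fingers":8.5,"x":0,"y":4,"z":0,"wx":0.2,"wy":0.6,"wz":1},{"fingers":8.5,"x":0,"y":5,"z":-0.3,"wx":0,"wy":0,"wz":0},{"fingers":8.5,"x":0,"y":5,"z":-0.3,"wx":0,"wy":0,"wz":0},{"fingers":8.5,"x":0,"y":5,"z":-0.3,"wx":0,"wy":0,"wz":0},{"fingers":8.5,"x":0,"y":3,"z":0,"wx":0,"wy":0,"wz":0},{"fingers":8.5,"x":0,"y":1,"z":0,"wx":0,"wy":0,"wz":0},{"fingers":8.5,"x":0,"y":0,"z":0,"wx":0,"wy":0,"wz":0},{"fingers":8.5,"x":0,"y":0,"z":0,"wx":0,"wy":0,"wz":0}]'

```text
time_s: 16.7
tool_pos: [0.4311, -0.1909, 0.2096]
eef_rot: [[0.001, -0.134, -0.991], [0.004, -0.991, 0.134], [-1.0, -0.004, -0.001]]
force: [-0.0, 0.4, 0.1]
width: 0.085
```

```bash
python3 -c "
from h import *
plan([.413,-.2200,.06],-98.7)
im=manip.snapshot('wrist');cv2.imwrite('pics/w7.png',im)"
```

```text
t 16.7 pos [ 431.1 -190.9  209.6] jaw -97.68 F [-0.   0.4  0.1] w 85.0
 shift now cm [14.95  3.18  1.41]  after turn [14.96  3.15  1.34]  turn [ 1.02 -0.03  0.22]
```

View pics/w7.png

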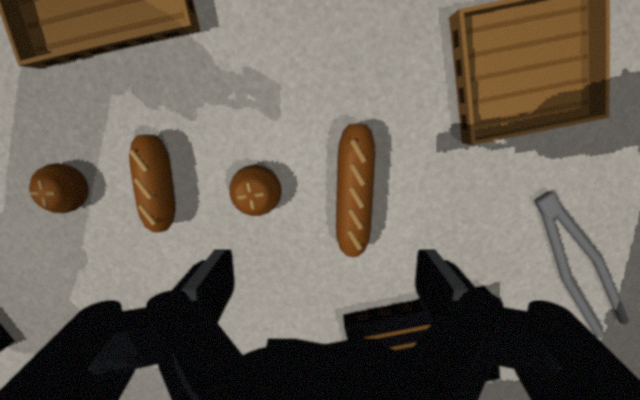

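The medium loaf is at about (355,190), the short tray at (535,70), and both rolls are undisturbed.

```bash
python3 -c "
from h import *
o=manip.get_obs();p=(o['tool_pos'],o['eef_rot']);im=cv2.imread('pics/w7.png')
meas('wrist',im,(325,110,385,265),.02,p)
meas('wrist',im,(120,125,185,240),.02,p)
"
```

```text
[ 412.2 -220.3] [ 40.2 150.8] axis 171.4
[452.3   1.3] [ 46.  109.6] axis 171.9
```

Emit:
play_rows --rows '[{"fingers":8.5,"x":4,"y":2.8,"z":1.2,"wx":1,"wy":0,"wz":0.2},{"fingers":8.5,"x":4,"y":0,"z":0,"wx":0,"wy":0,"wz":0},{"fingers":8.5,"x":4,"y":0,"z":0,"wx":0,"wy":0,"wz":0},{"fingers":8.5,"x":0,"y":0,"z":0,"wx":0,"wy":0,"wz":0},{"fingers":8.5,"x":0,"y":0,"z":0,"wx":0,"wy":0,"wz":0}]'

```text
time_s: 17.38
tool_pos: [0.4194, -0.2123, 0.0897]
eef_rot: [[0.006, -0.141, -0.99], [-0.001, -0.99, 0.141], [-1.0, -0.0, -0.006]]
force: [0.3, -0.6, 0.1]
width: 0.0851
```

```bash
python3 -c "
from h import *
plan([.4123,-.2203,.0045],-98.6)"
```

```text
t 17.38 pos [ 419.4 -212.3   89.7] jaw -98.11 F [ 0.3 -0.6  0.1] w 85.1
 shift now cm [8.51 0.89 0.64]  after turn [8.52 0.9  0.59]  turn [ 0.49 -0.34  0.02]
```

Emit:
play_rows --rows '[{"fingers":8.5,"x":0,"y":0.9,"z":0.6,"wx":0.5,"wy":-0.3,"wz":0},{"fingers":8.5,"x":3,"y":0,"z":0,"wx":0,"wy":0,"wz":0},{"fingers":8.5,"x":2.5,"y":0,"z":0,"wx":0,"wy":0,"wz":0},{"fingers":8.5,"x":1,"y":0,"z":0,"wx":0,"wy":0,"wz":0},{"fingers":8.5,"x":0,"y":0,"z":0,"wx":0,"wy":0,"wz":0}]'

```text
time_s: 18.0
tool_pos: [0.4165, -0.225, 0.031]
eef_rot: [[0.012, -0.152, -0.988], [-0.006, -0.988, 0.152], [-1.0, 0.004, -0.013]]
force: [0.6, 0.9, 0.4]
width: 0.0849
```

```bash
python3 -c "
from h import *
plan([.4123,-.2203,.0045],-98.6)"
```

```text
t 18.0 pos [ 416.5 -225.    31. ] jaw -98.73 F [0.6 0.9 0.4] w 84.9
 shift now cm [ 2.64 -0.41  0.52]  after turn [ 2.65 -0.4   0.49]  turn [-0.13 -0.73 -0.25]
```

Emit:
play_rows --rows '[{"fingers":8.5,"x":0.8,"y":-0.4,"z":0.5,"wx":0,"wy":-0.7,"wz":-0.2},{"fingers":8.5,"x":1.2,"y":0,"z":0,"wx":0,"wy":0,"wz":0},{"fingers":8.5,"x":0.5,"y":0,"z":0,"wx":0,"wy":0,"wz":0},{"fingers":8.5,"x":0,"y":0,"z":0,"wx":0,"wy":0,"wz":0}]'

```text
time_s: 18.5
tool_pos: [0.4133, -0.2207, 0.0062]
eef_rot: [[0.002, -0.152, -0.988], [-0.002, -0.988, 0.152], [-1.0, 0.002, -0.003]]
force: [0.6, 0.3, -0.5]
width: 0.0847
```

```bash
python3 -c "
from h import *
plan([.4123,-.2203,.0045],-98.6)"
```

```text
t 18.5 pos [ 413.3 -220.7    6.2] jaw -98.73 F [ 0.6  0.3 -0.5] w 84.7
 shift now cm [ 0.17 -0.02  0.11]  after turn [ 0.17 -0.02  0.11]  turn [-0.13 -0.15 -0.09]
```

Emit:
play_rows --rows '[{"fingers":8.5,"x":0.15,"y":0,"z":0.1,"wx":0,"wy":0,"wz":0},{"fingers":3,"x":0,"y":0,"z":0,"wx":0,"wy":0,"wz":0},{"fingers":3,"x":0,"y":0,"z":0,"wx":0,"wy":0,"wz":0},{"fingers":3,"x":0,"y":0,"z":0,"wx":0,"wy":0,"wz":0},{"fingers":3,"x":0,"y":0,"z":0,"wx":0,"wy":0,"wz":0},{"fingers":3,"x":0,"y":0,"z":0,"wx":0,"wy":0,"wz":0},{"fingers":3,"x":0,"y":0,"z":0,"wx":0,"wy":0,"wz":0}]'

```text
time_s: 19.38
tool_pos: [0.4127, -0.2208, 0.0053]
eef_rot: [[0.003, -0.152, -0.988], [-0.002, -0.988, 0.152], [-1.0, 0.002, -0.004]]
force: [0.9, -0.1, -1.1]
width: 0.0392
```

Emit:
play_rows --rows '[{"fingers":3,"x":-2,"y":0,"z":0,"wx":0,"wy":0,"wz":0},{"fingers":3,"x":-4,"y":0,"z":0,"wx":0,"wy":0,"wz":0},{"fingers":3,"x":-4,"y":0,"z":0,"wx":0,"wy":0,"wz":0},{"fingers":3,"x":-5,"y":0,"z":0,"wx":0,"wy":0,"wz":0},{"fingers":3,"x":-2,"y":0,"z":0,"wx":0,"wy":0,"wz":0},{"fingers":3,"x":0,"y":0,"z":0,"wx":0,"wy":0,"wz":0}]'

```text
time_s: 20.12
tool_pos: [0.411, -0.2198, 0.1793]
eef_rot: [[0.0, -0.152, -0.988], [-0.001, -0.988, 0.152], [-1.0, 0.001, -0.001]]
force: [-0.7, -0.3, -1.5]
width: 0.0394
```

```bash
python3 -c "
from h import *
plan([.6,.0,.2],2.2)
im=manip.snapshot('wrist');cv2.imwrite('pics/w8.png',im)"
```

```text
t 20.12 pos [ 411.  -219.8  179.3] jaw -98.72 F [-0.7 -0.3 -1.5] w 39.4
 shift now cm [ -2.09 -24.59 -15.35]  after turn [ -2.07  19.73 -21.24]  turn [-1.0092e+02  2.0000e-02 -7.0000e-02]
```

View pics/w8.png

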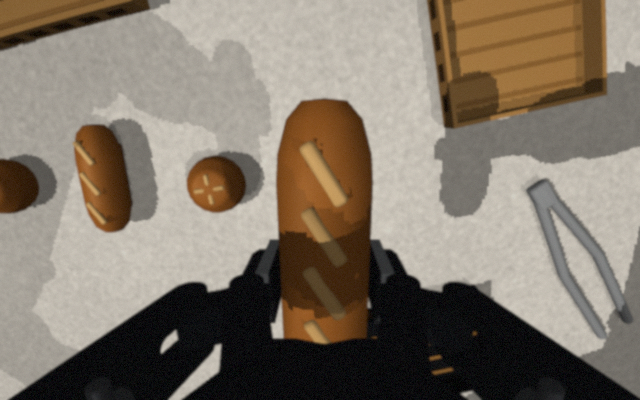

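Emit:
play_rows --rows '[{"fingers":3,"x":-2,"y":0,"z":-1,"wx":-10,"wy":0,"wz":0},{"fingers":3,"x":0,"y":0,"z":0,"wx":-10,"wy":0,"wz":0},{"fingers":3,"x":0,"y":0,"z":0,"wx":-10,"wy":0,"wz":0},{"fingers":3,"x":0,"y":0,"z":0,"wx":-10,"wy":0,"wz":0},{"fingers":3,"x":0,"y":0,"z":0,"wx":-10,"wy":0,"wz":0},{"fingers":3,"x":0,"y":0,"z":0,"wx":-10,"wy":0,"wz":0},{"fingers":3,"x":0,"y":0,"z":0,"wx":-10,"wy":0,"wz":0},{"fingers":3,"x":0,"y":0,"z":0,"wx":-10,"wy":0,"wz":0},{"fingers":3,"x":0,"y":0,"z":0,"wx":-10,"wy":0,"wz":0},{"fingers":3,"x":0,"y":0,"z":0,"wx":-10,"wy":0,"wz":0},{"fingers":3,"x":0,"y":3,"z":-2,"wx":0,"wy":0,"wz":0},{"fingers":3,"x":0,"y":4,"z":-3,"wx":0,"wy":0,"wz":0},{"fingers":3,"x":0,"y":4,"z":-3,"wx":0,"wy":0,"wz":0},{"fingers":3,"x":0,"y":4,"z":-3,"wx":0,"wy":0,"wz":0},{"fingers":3,"x":0,"y":4,"z":-2,"wx":0,"wy":0,"wz":0},{"fingers":3,"x":0,"y":3,"z":-1,"wx":0,"wy":0,"wz":0},{"fingers":3,"x":0,"y":0,"z":0,"wx":0,"wy":0,"wz":0},{"fingers":3,"x":0,"y":0,"z":0,"wx":0,"wy":0,"wz":0}]'

```text
time_s: 22.42
tool_pos: [0.6185, -0.055, 0.1555]
eef_rot: [[-0.053, 0.996, 0.078], [0.019, 0.079, -0.997], [-0.998, -0.051, -0.023]]
force: [0.1, -1.4, -1.5]
width: 0.039
```

```bash
python3 -c "
from h import *
plan([.662,.016,.08],2.2)
im=manip.snapshot('wrist');cv2.imwrite('pics/w9.png',im)"
```

```text
t 22.43 pos [618.5 -55.  155.5] jaw 4.56 F [ 0.1 -1.4 -1.5] w 39.0
 shift now cm [ 7.45  5.28 -6.56]  after turn [ 7.55  4.62 -6.93]  turn [ 2.32 -1.29  2.95]
```

View pics/w9.png

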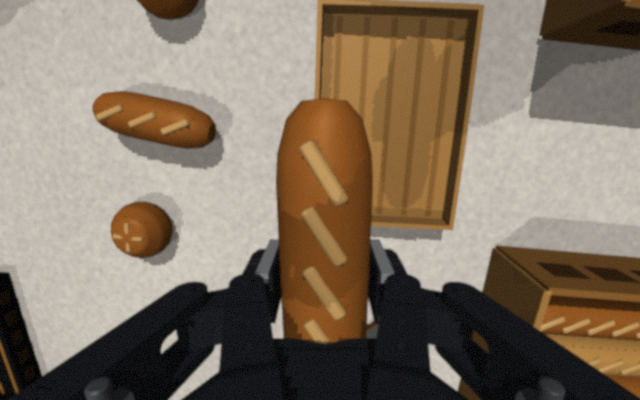

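```bash
python3 -c "
from h import *
o=manip.get_obs();p=(o['tool_pos'],o['eef_rot']);R=p[1]
c=ray('wrist',[[319,3],[482,7],[452,228],[316,100]],.026,p)*1000;print(c)
print('centre',(c[0]+c[2])/2,np.linalg.norm(c[1]-c[0]),np.linalg.norm(c[1]-c[2]),np.degrees(np.arctan2(*(c[1]-c[2])[[1,0]])))
t=ray('wrist',[[326,100]],p[0][2]+.012,p)[0];print('tip tool',R.T@(t-p[0])*1000)
"
```

```text
[[596.57635079 102.17810158  26.        ]
 [724.82587087 108.67639978  26.        ]
 [732.74211667 -74.42726796  26.        ]
 [599.61887924  27.75575024  26.        ]]
centre [664.65923373  13.87541681  26.        ] 128.41404627553192 183.27471208200237 92.47556589623058
tip tool [-10.37105791   2.25706874 -74.56980327]
```

Emit:
play_rows --rows '[{"fingers":3,"x":0,"y":2,"z":-2,"wx":2.3,"wy":-1.3,"wz":2.9},{"fingers":3,"x":0,"y":2,"z":-2,"wx":0,"wy":0,"wz":0},{"fingers":3,"x":0,"y":0,"z":-2,"wx":0,"wy":0,"wz":0},{"fingers":3,"x":0,"y":0,"z":0,"wx":0,"wy":0,"wz":0},{"fingers":3,"x":0,"y":0,"z":0,"wx":0,"wy":0,"wz":0}]'

```text
time_s: 23.1
tool_pos: [0.6523, 0.0027, 0.1542]
eef_rot: [[-0.002, 1.0, 0.03], [-0.004, 0.03, -1.0], [-1.0, -0.002, 0.004]]
force: [-0.1, -1.2, -0.2]
width: 0.0394
```

```bash
python3 -c "
from h import *
plan([.662,.016,.08],2.2)
im=manip.snapshot('wrist');cv2.imwrite('pics/w10.png',im)"
```

```text
t 23.1 pos [652.3   2.7 154.2] jaw 1.73 F [-0.1 -1.2 -0.2] w 39.4
 shift now cm [ 7.41  1.03 -1.33]  after turn [ 7.42  1.02 -1.29]  turn [-0.47  0.23  0.14]
```

View pics/w10.png

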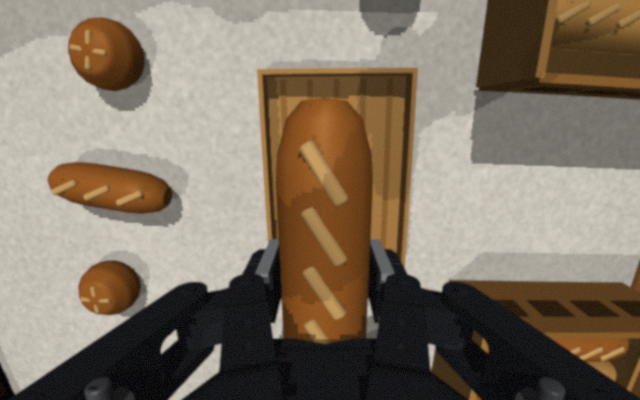

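```bash
python3 -c "
from h import *
o=manip.get_obs();p=(o['tool_pos'],o['eef_rot']);R=p[1]
c=ray('wrist',[[258,70],[417,69],[406,240],[269,230]],.026,p)*1000;print(c)
m=(c[0]+c[1])/2;a=np.radians(92.3);print('centre',m[:2]-94*np.array([np.cos(a),np.sin(a)]), [np.degrees(np.arctan2(*(q)[[1,0]])) for q in (c[1]-c[2],c[0]-c[3])])
"
```

```text
[[596.21634931 105.33406812  26.        ]
 [726.09202268 110.07320922  26.        ]
 [732.00191712 -40.34535347  26.        ]
 [602.77822596 -34.09568552  26.        ]]
centre [664.92657449  13.77936553] [np.float64(92.24997452503847), np.float64(92.69447965477511)]
```

Emit:
play_rows --rows '[{"fingers":3,"x":2,"y":1.1,"z":-1.2,"wx":-0.7,"wy":0.2,"wz":0.1},{"fingers":3,"x":3,"y":0,"z":0,"wx":0,"wy":0,"wz":0},{"fingers":3,"x":3,"y":0,"z":0,"wx":0,"wy":0,"wz":0},{"fingers":3,"x":0,"y":0,"z":0,"wx":0,"wy":0,"wz":0},{"fingers":3,"x":0,"y":0,"z":0,"wx":0,"wy":0,"wz":0}]'

```text
time_s: 23.78
tool_pos: [0.6638, 0.0148, 0.0689]
eef_rot: [[-0.001, 0.999, 0.042], [0.0, 0.042, -0.999], [-1.0, -0.001, -0.0]]
force: [0.0, 0.1, -0.1]
width: 0.0394
```

```bash
python3 -c "
from h import *
plan([.663,.015,.012],2.4)
im=manip.snapshot('wrist');cv2.imwrite('pics/w11.png',im)"
```

```text
t 23.77 pos [663.8  14.8  68.9] jaw 2.4 F [ 0.   0.1 -0.1] w 39.4
 shift now cm [ 5.69 -0.08 -0.02]  after turn [ 5.69 -0.08 -0.02]  turn [-0.   -0.02  0.07]
```

View pics/w11.png

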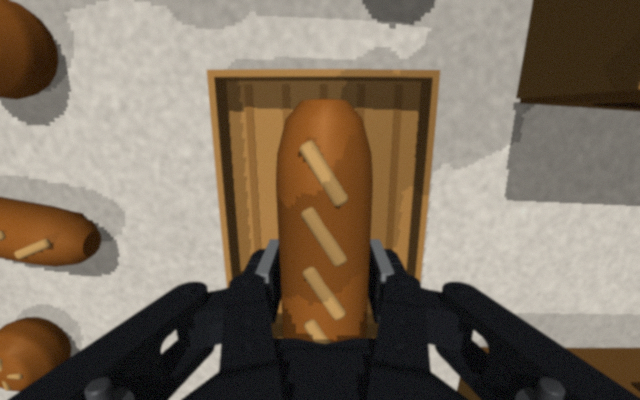

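Well aligned, with the tray rim from 208 to 438 and the loaf centred at 324. Lowering.

Emit:
play_rows --rows '[{"fingers":3,"x":2,"y":0,"z":0,"wx":0,"wy":0,"wz":0},{"fingers":3,"x":2,"y":0,"z":0,"wx":0,"wy":0,"wz":0},{"fingers":3,"x":1,"y":0,"z":0,"wx":0,"wy":0,"wz":0},{"fingers":3,"x":0,"y":0,"z":0,"wx":0,"wy":0,"wz":0},{"fingers":3,"x":0,"y":0,"z":0,"wx":0,"wy":0,"wz":0}]'

```text
time_s: 24.45
tool_pos: [0.6645, 0.0148, 0.0167]
eef_rot: [[0.001, 0.999, 0.042], [0.0, 0.042, -0.999], [-1.0, 0.001, -0.0]]
force: [1.3, -0.7, -0.6]
width: 0.0391
```

```bash
python3 -c "
from h import *
plan([.663,.015,.0093],2.4)"
```

```text
t 24.45 pos [664.5  14.8  16.7] jaw 2.38 F [ 1.3 -0.7 -0.6] w 39.1
 shift now cm [ 0.74 -0.15 -0.03]  after turn [ 0.74 -0.15 -0.03]  turn [-0.02 -0.02 -0.04]
```

Emit:
play_rows --rows '[{"fingers":3,"x":0.5,"y":-0.15,"z":0,"wx":0,"wy":0,"wz":0},{"fingers":3,"x":0.15,"y":0,"z":0,"wx":0,"wy":0,"wz":0},{"fingers":3,"x":0,"y":0,"z":0,"wx":0,"wy":0,"wz":0}]'

```text
time_s: 24.82
tool_pos: [0.6637, 0.0148, 0.011]
eef_rot: [[0.003, 0.999, 0.042], [0.0, 0.042, -0.999], [-1.0, 0.003, -0.0]]
force: [-0.1, -0.6, -1.8]
width: 0.0395
```

Emit:
play_rows --rows '[{"fingers":3,"x":0.2,"y":0,"z":0,"wx":0,"wy":0,"wz":0},{"fingers":3,"x":0,"y":0,"z":0,"wx":0,"wy":0,"wz":0}]'

```text
time_s: 25.08
tool_pos: [0.6641, 0.0148, 0.0096]
eef_rot: [[0.004, 0.999, 0.042], [0.0, 0.042, -0.999], [-1.0, 0.004, -0.0]]
force: [0.4, -0.3, -1.3]
width: 0.0394
```

Emit:
play_rows --rows '[{"fingers":3,"x":0.15,"y":0,"z":0,"wx":0,"wy":0,"wz":-0.2},{"fingers":3,"x":0.05,"y":0,"z":0,"wx":0,"wy":0,"wz":0}]'

```text
time_s: 25.32
tool_pos: [0.6644, 0.0148, 0.0095]
eef_rot: [[0.001, 0.999, 0.041], [0.0, 0.041, -0.999], [-1.0, 0.001, -0.0]]
force: [-2.2, -0.1, 2.0]
width: 0.0393
```

Emit:
play_rows --rows '[{"fingers":3,"x":0.15,"y":-0.05,"z":0,"wx":0,"wy":0,"wz":0},{"fingers":3,"x":0.05,"y":0,"z":0,"wx":0,"wy":0,"wz":0}]'

```text
time_s: 25.58
tool_pos: [0.6645, 0.0148, 0.0094]
eef_rot: [[0.002, 0.999, 0.041], [0.0, 0.041, -0.999], [-1.0, 0.002, 0.0]]
force: [-2.3, -0.4, 3.2]
width: 0.0395
```

Emit:
play_rows --rows '[{"fingers":5.5,"x":0,"y":0,"z":0,"wx":0,"wy":0,"wz":0},{"fingers":5.5,"x":0,"y":0,"z":0,"wx":0,"wy":0,"wz":0},{"fingers":5.5,"x":0,"y":0,"z":0,"wx":0,"wy":0,"wz":0},{"fingers":5.5,"x":0,"y":0,"z":0,"wx":0,"wy":0,"wz":0},{"fingers":5.5,"x":-2,"y":0,"z":0,"wx":0,"wy":0,"wz":0},{"fingers":5.5,"x":-4,"y":0,"z":0,"wx":0,"wy":0,"wz":0},{"fingers":8.5,"x":-5,"y":0,"z":0,"wx":0,"wy":0,"wz":0},{"fingers":8.5,"x":-5,"y":0,"z":0,"wx":0,"wy":0,"wz":0},{"fingers":8.5,"x":-2,"y":0,"z":3,"wx":0,"wy":0,"wz":0},{"fingers":8.5,"x":0,"y":0,"z":3,"wx":0,"wy":0,"wz":0},{"fingers":8.5,"x":0,"y":0,"z":0,"wx":0,"wy":0,"wz":0},{"fingers":8.5,"x":0,"y":0,"z":0,"wx":0,"wy":0,"wz":0}]'

```text
time_s: 27.08
tool_pos: [0.6677, -0.0444, 0.2064]
eef_rot: [[0.012, 0.999, 0.044], [0.001, 0.044, -0.999], [-1.0, 0.012, -0.0]]
force: [-0.0, 0.3, 0.4]
width: 0.0851
```

```bash
python3 -c "
from h import *
plan([.46,.0015,.2],-98.4)
im=manip.snapshot('wrist');cv2.imwrite('pics/w12.png',im)"
```

```text
t 27.07 pos [667.7 -44.4 206.4] jaw 2.55 F [-0.   0.3  0.4] w 85.1
 shift now cm [  0.39 -20.55  -5.51]  after turn [ 0.64 -1.51 21.22]  turn [100.94  -0.63  -0.48]
```

View pics/w12.png

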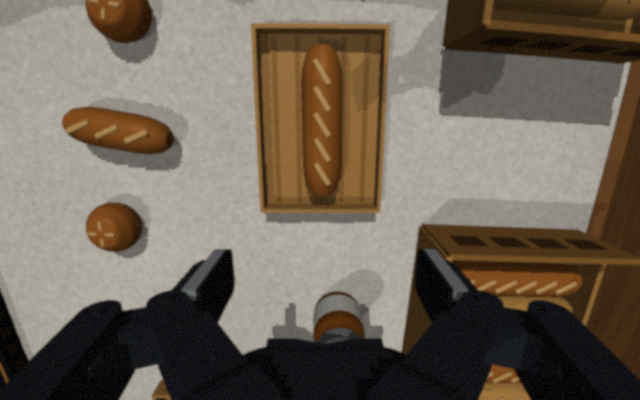

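The medium loaf lies centred and straight along the ribs. Next, the short loaf.

Emit:
play_rows --rows '[{"fingers":8.5,"x":-1,"y":0,"z":0,"wx":10.1,"wy":0,"wz":0},{"fingers":8.5,"x":0,"y":0,"z":0,"wx":10.1,"wy":0,"wz":0},{"fingers":8.5,"x":0,"y":0,"z":0,"wx":10.1,"wy":0,"wz":0},{"fingers":8.5,"x":0,"y":0,"z":0,"wx":10.1,"wy":0,"wz":0},{"fingers":8.5,"x":0,"y":0,"z":0,"wx":10.1,"wy":0,"wz":0},{"fingers":8.5,"x":0,"y":0,"z":0,"wx":10.1,"wy":0,"wz":0},{"fingers":8.5,"x":0,"y":0,"z":0,"wx":10.1,"wy":0,"wz":0},{"fingers":8.5,"x":0,"y":0,"z":0,"wx":10.1,"wy":0,"wz":0},{"fingers":8.5,"x":0,"y":0,"z":0,"wx":10.1,"wy":0,"wz":0},{"fingers":8.5,"x":0,"y":0,"z":0,"wx":10.1,"wy":0,"wz":0},{"fingers":8.5,"x":0,"y":0,"z":4,"wx":0,"wy":0,"wz":0},{"fingers":8.5,"x":0,"y":-0.5,"z":5,"wx":0,"wy":0,"wz":0},{"fingers":8.5,"x":0,"y":-0.5,"z":5,"wx":0,"wy":0,"wz":0},{"fingers":8.5,"x":0,"y":0,"z":4,"wx":0,"wy":0,"wz":0},{"fingers":8.5,"x":0,"y":0,"z":0,"wx":0,"wy":0,"wz":0},{"fingers":8.5,"x":0,"y":0,"z":0,"wx":0,"wy":0,"wz":0}]'

```text
time_s: 29.12
tool_pos: [0.4831, 0.0232, 0.2116]
eef_rot: [[-0.0, -0.176, -0.984], [0.009, -0.984, 0.176], [-1.0, -0.009, 0.002]]
force: [0.4, 0.2, 0.4]
width: 0.085
```

```bash
python3 -c "
from h import *
plan([.4523,.0015,.08],-98.3)
im=manip.snapshot('wrist');cv2.imwrite('pics/w13.png',im)"
```

```text
t 29.12 pos [483.1  23.2 211.6] jaw -100.15 F [0.4 0.2 0.4] w 85.0
 shift now cm [13.14  2.79  2.62]  after turn [13.16  2.59  2.73]  turn [-1.85  0.1   0.52]
```

View pics/w13.png

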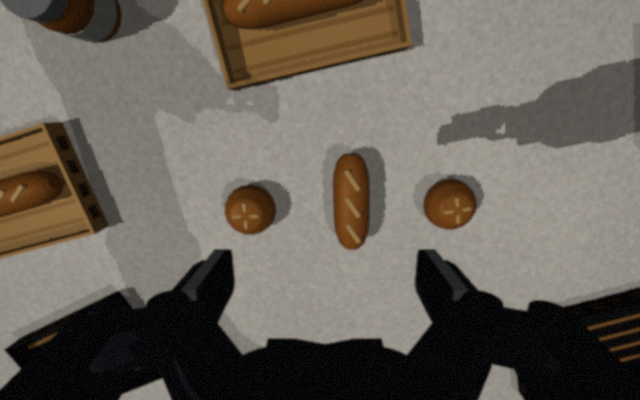

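```bash
python3 -c "
from h import *
o=manip.get_obs();p=(o['tool_pos'],o['eef_rot']);im=cv2.imread('pics/w13.png')
meas('wrist',im,(320,140,385,260),.02,p)
meas('wrist',im,(215,170,285,245),.02,p)
meas('wrist',im,(415,165,485,240),.02,p)
"
```

```text
[451.7   0.9] [ 40.4 111.4] axis 172.0
[464.6 115.8] [55.  59.9] axis 125.0
[ 430.7 -108.2] [55.8 59.7] axis 38.3
```

Emit:
play_rows --rows '[{"fingers":8.5,"x":2,"y":2.3,"z":2.5,"wx":-1.8,"wy":0.1,"wz":0.5},{"fingers":8.5,"x":4,"y":0,"z":0,"wx":0,"wy":0,"wz":0},{"fingers":8.5,"x":4,"y":0,"z":0,"wx":0,"wy":0,"wz":0},{"fingers":8.5,"x":2,"y":0,"z":0,"wx":0,"wy":0,"wz":0},{"fingers":8.5,"x":0,"y":0,"z":0,"wx":0,"wy":0,"wz":0},{"fingers":8.5,"x":0,"y":0,"z":0,"wx":0,"wy":0,"wz":0}]'

```text
time_s: 29.92
tool_pos: [0.4596, 0.0042, 0.0887]
eef_rot: [[0.002, -0.145, -0.989], [-0.0, -0.989, 0.145], [-1.0, -0.0, -0.002]]
force: [1.3, -0.1, 0.8]
width: 0.0847
```

```bash
python3 -c "
from h import *
plan([.4523,.0015,.0045],-98.3)"
```

```text
t 29.93 pos [459.6   4.2  88.7] jaw -98.37 F [ 1.3 -0.1  0.8] w 84.7
 shift now cm [8.42 0.38 0.7 ]  after turn [8.42 0.37 0.68]  turn [-0.07 -0.11  0.01]
```

Emit:
play_rows --rows '[{"fingers":8.5,"x":0,"y":0.4,"z":0.7,"wx":-0.3,"wy":-0.1,"wz":0},{"fingers":8.5,"x":3,"y":0,"z":0,"wx":0,"wy":0,"wz":0},{"fingers":8.5,"x":2.5,"y":0,"z":0,"wx":0,"wy":0,"wz":0},{"fingers":8.5,"x":1,"y":0,"z":0,"wx":0,"wy":0,"wz":0},{"fingers":8.5,"x":0,"y":0,"z":0,"wx":0,"wy":0,"wz":0}]'

```text
time_s: 30.55
tool_pos: [0.4553, 0.0006, 0.0273]
eef_rot: [[0.009, -0.14, -0.99], [0.001, -0.99, 0.14], [-1.0, -0.002, -0.009]]
force: [0.2, 0.2, 0.2]
width: 0.085
```

```bash
python3 -c "
from h import *
plan([.452,.001,.0045],-98.1)"
```

```text
t 30.55 pos [455.3   0.6  27.3] jaw -98.05 F [0.2 0.2 0.2] w 85.0
 shift now cm [2.27 0.01 0.35]  after turn [2.28 0.01 0.33]  turn [ 0.05 -0.51  0.11]
```

Emit:
play_rows --rows '[{"fingers":8.5,"x":0.8,"y":0,"z":0.35,"wx":0,"wy":-0.5,"wz":0.1},{"fingers":8.5,"x":1,"y":0,"z":0,"wx":0,"wy":0,"wz":0},{"fingers":8.5,"x":0.4,"y":0,"z":0,"wx":0,"wy":0,"wz":0},{"fingers":8.5,"x":0,"y":0,"z":0,"wx":0,"wy":0,"wz":0}]'

```text
time_s: 31.05
tool_pos: [0.4532, 0.0012, 0.0057]
eef_rot: [[0.003, -0.14, -0.99], [0.0, -0.99, 0.14], [-1.0, -0.001, -0.003]]
force: [0.5, -0.2, 0.9]
width: 0.0852
```

```bash
python3 -c "
from h import *
plan([.452,.001,.0045],-98.1)"
```

```text
t 31.05 pos [453.2   1.2   5.7] jaw -98.04 F [ 0.5 -0.2  0.9] w 85.2
 shift now cm [0.12 0.04 0.11]  after turn [0.12 0.04 0.11]  turn [ 0.06 -0.16  0.04]
```

Emit:
play_rows --rows '[{"fingers":8.5,"x":0.1,"y":0,"z":0.1,"wx":0,"wy":0,"wz":0},{"fingers":3,"x":0,"y":0,"z":0,"wx":0,"wy":0,"wz":0},{"fingers":3,"x":0,"y":0,"z":0,"wx":0,"wy":0,"wz":0},{"fingers":3,"x":0,"y":0,"z":0,"wx":0,"wy":0,"wz":0},{"fingers":3,"x":0,"y":0,"z":0,"wx":0,"wy":0,"wz":0},{"fingers":3,"x":0,"y":0,"z":0,"wx":0,"wy":0,"wz":0},{"fingers":3,"x":0,"y":0,"z":0,"wx":0,"wy":0,"wz":0}]'

```text
time_s: 31.92
tool_pos: [0.4526, 0.0014, 0.0053]
eef_rot: [[0.004, -0.14, -0.99], [0.0, -0.99, 0.14], [-1.0, -0.001, -0.004]]
force: [0.6, -0.8, -0.2]
width: 0.0392
```

Emit:
play_rows --rows '[{"fingers":3,"x":-2,"y":0,"z":0,"wx":0,"wy":0,"wz":0},{"fingers":3,"x":-4,"y":0,"z":0,"wx":0,"wy":0,"wz":0},{"fingers":3,"x":-5,"y":0,"z":0,"wx":0,"wy":0,"wz":0},{"fingers":3,"x":-5,"y":0,"z":0,"wx":0,"wy":0,"wz":0},{"fingers":3,"x":-3,"y":0,"z":0,"wx":0,"wy":0,"wz":0},{"fingers":3,"x":0,"y":0,"z":0,"wx":0,"wy":0,"wz":0}]'

```text
time_s: 32.67
tool_pos: [0.4506, 0.0012, 0.2003]
eef_rot: [[0.001, -0.14, -0.99], [0.0, -0.99, 0.14], [-1.0, -0.0, -0.001]]
force: [-0.2, 0.1, -2.1]
width: 0.0394
```

```bash
python3 -c "
from h import *
plan([.52,-.47,.18],4.1)
im=manip.snapshot('wrist');cv2.imwrite('pics/w14.png',im)"
```

```text
t 32.67 pos [450.6   1.2 200.3] jaw -98.04 F [-0.2  0.1 -2.1] w 39.4
 shift now cm [  2.03  45.69 -13.46]  after turn [ 2.03  3.55 47.5 ]  turn [-1.0214e+02 -6.0000e-02 -3.0000e-02]
```

View pics/w14.png

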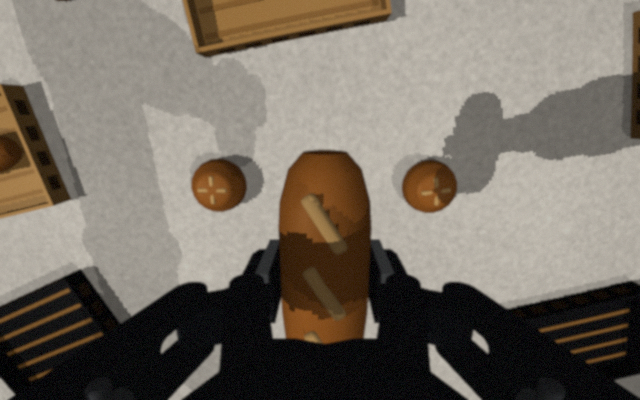

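Emit:
play_rows --rows '[{"fingers":3,"x":0,"y":0,"z":-1,"wx":-10.2,"wy":0,"wz":0},{"fingers":3,"x":0,"y":0,"z":0,"wx":-10.2,"wy":0,"wz":0},{"fingers":3,"x":0,"y":0,"z":0,"wx":-10.2,"wy":0,"wz":0},{"fingers":3,"x":0,"y":0,"z":0,"wx":-10.2,"wy":0,"wz":0},{"fingers":3,"x":0,"y":0,"z":0,"wx":-10.2,"wy":0,"wz":0},{"fingers":3,"x":0,"y":0,"z":0,"wx":-10.2,"wy":0,"wz":0},{"fingers":3,"x":0,"y":0,"z":0,"wx":-10.2,"wy":0,"wz":0},{"fingers":3,"x":0,"y":0,"z":0,"wx":-10.2,"wy":0,"wz":0},{"fingers":3,"x":0,"y":0,"z":0,"wx":-10.2,"wy":0,"wz":0},{"fingers":3,"x":0,"y":0,"z":0,"wx":-10.2,"wy":0,"wz":0},{"fingers":3,"x":0,"y":0,"z":3,"wx":0,"wy":0,"wz":0},{"fingers":3,"x":0,"y":0.4,"z":4.5,"wx":0,"wy":0,"wz":0},{"fingers":3,"x":0,"y":0.4,"z":4.5,"wx":0,"wy":0,"wz":0},{"fingers":3,"x":0,"y":0.4,"z":4.5,"wx":0,"wy":0,"wz":0},{"fingers":3,"x":0,"y":0.4,"z":4.5,"wx":0,"wy":0,"wz":0},{"fingers":3,"x":0,"y":0.4,"z":4.5,"wx":0,"wy":0,"wz":0},{"fingers":3,"x":0,"y":0.4,"z":4.5,"wx":0,"wy":0,"wz":0},{"fingers":3,"x":0,"y":0.4,"z":4,"wx":0,"wy":0,"wz":0},{"fingers":3,"x":0,"y":0,"z":0,"wx":0,"wy":0,"wz":0}]'

```text
time_s: 35.1
tool_pos: [0.5167, -0.3409, 0.1594]
eef_rot: [[-0.058, 0.989, 0.134], [0.004, 0.135, -0.991], [-0.998, -0.056, -0.012]]
force: [-0.4, -0.2, -0.5]
width: 0.0393
```

```bash
python3 -c "
from h import *
plan([.52,-.45,.16],4.1)"
```

```text
t 35.1 pos [ 516.7 -340.9  159.4] jaw 7.76 F [-0.4 -0.2 -0.5] w 39.3
 shift now cm [-0.13 -1.15 10.85]  after turn [-0.06 -0.45 10.9 ]  turn [ 3.64 -0.58  3.26]
```

Emit:
play_rows --rows '[{"fingers":3,"x":0,"y":0,"z":2,"wx":3.6,"wy":-0.6,"wz":3.2},{"fingers":3,"x":0,"y":0,"z":3,"wx":0,"wy":0,"wz":0},{"fingers":3,"x":0,"y":0,"z":3,"wx":0,"wy":0,"wz":0},{"fingers":3,"x":0,"y":0,"z":2,"wx":0,"wy":0,"wz":0},{"fingers":3,"x":0,"y":0,"z":0,"wx":0,"wy":0,"wz":0},{"fingers":3,"x":0,"y":0,"z":0,"wx":0,"wy":0,"wz":0}]'

```text
time_s: 35.85
tool_pos: [0.5239, -0.4341, 0.1476]
eef_rot: [[-0.012, 0.997, 0.076], [0.012, 0.076, -0.997], [-1.0, -0.011, -0.013]]
force: [0.2, 0.7, -1.5]
width: 0.0393
```

```bash
python3 -c "
from h import *
plan([.52,-.413,.08],4.1)
im=manip.snapshot('wrist');cv2.imwrite('pics/w15.png',im)"
```

```text
t 35.85 pos [ 523.9 -434.1  147.6] jaw 4.35 F [ 0.2  0.7 -1.5] w 39.3
 shift now cm [ 6.79 -0.16 -2.05]  after turn [ 6.76 -0.24 -2.13]  turn [ 0.24 -0.75  0.61]
```

View pics/w15.png

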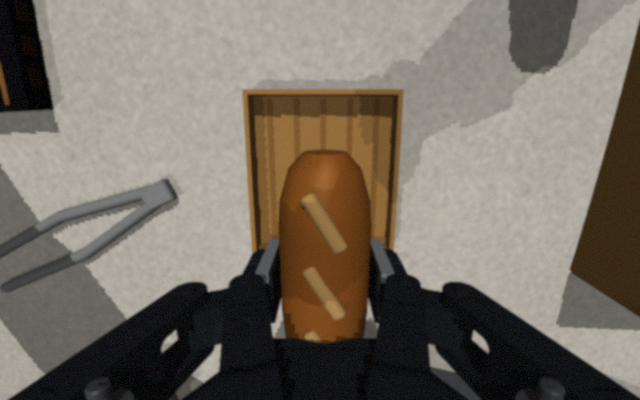

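```bash
python3 -c "
from h import *
o=manip.get_obs();p=(o['tool_pos'],o['eef_rot']);R=p[1]
c=ray('wrist',[[244,91],[403,91],[395,250],[253,245]],.026,p)*1000;print(c)
m=(c[0]+c[1])/2;a=np.radians(94.3);print('centre',m[:2]-74*np.array([np.cos(a),np.sin(a)]), [np.degrees(np.arctan2(*(q)[[1,0]])) for q in (c[1]-c[2],c[0]-c[3])],np.degrees(np.arctan2(*(c[1]-c[0])[[1,0]])))
t=ray('wrist',[[325,150]],p[0][2]+.012,p)[0];print('tip tool',R.T@(t-p[0])*1000)
im=cv2.imread('pics/w15.png');cv2.imwrite('pics/w15z.png',cv2.resize(im[80:270,230:420],None,fx=3,fy=3))
"
```

```text
[[ 451.97878589 -349.9898123    26.        ]
 [ 581.17045917 -340.38685741   26.        ]
 [ 593.13898805 -479.36389803   26.        ]
 [ 461.6660312  -484.83290537   26.        ]]
centre [ 522.12304831 -418.98003473] [np.float64(94.92209668402857), np.float64(94.10911922755356)] 4.251038764954916
tip tool [-11.30957636   1.7966072  -54.46264866]
```

View pics/w15z.png

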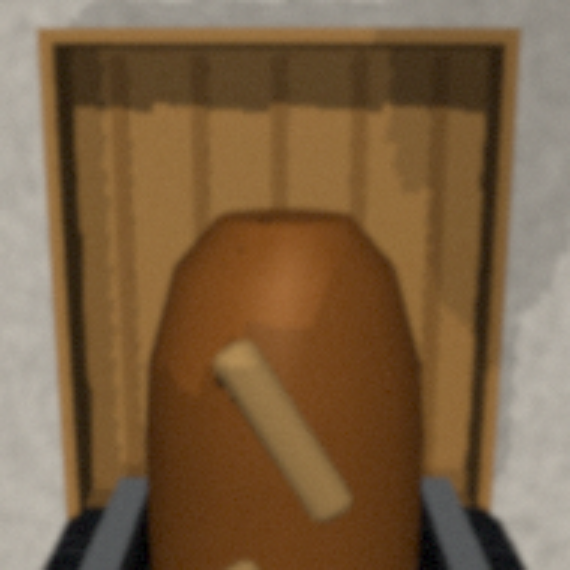

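Emit:
play_rows --rows '[{"fingers":3,"x":2,"y":-0.2,"z":-1.6,"wx":0,"wy":-0.7,"wz":0.6},{"fingers":3,"x":3,"y":0,"z":0,"wx":0,"wy":0,"wz":0},{"fingers":3,"x":3,"y":0,"z":0,"wx":0,"wy":0,"wz":0},{"fingers":3,"x":0,"y":0,"z":0,"wx":0,"wy":0,"wz":0},{"fingers":3,"x":0,"y":0,"z":0,"wx":0,"wy":0,"wz":0}]'

```text
time_s: 36.52
tool_pos: [0.5233, -0.4117, 0.0683]
eef_rot: [[0.004, 0.997, 0.082], [0.002, 0.082, -0.997], [-1.0, 0.004, -0.001]]
force: [-0.0, -0.2, 0.1]
width: 0.0393
```

```bash
python3 -c "
from h import *
plan([.5203,-.418,.012],4.3)
o=manip.get_obs();p=(o['tool_pos'],o['eef_rot'])
im=manip.snapshot('wrist');cv2.imwrite('pics/w16.png',im)"
```

```text
t 36.52 pos [ 523.3 -411.7   68.3] jaw 4.73 F [-0.  -0.2  0.1] w 39.3
 shift now cm [ 5.63 -0.38  0.61]  after turn [ 5.63 -0.35  0.6 ]  turn [ 0.43 -0.07 -0.22]
```

View pics/w16.png

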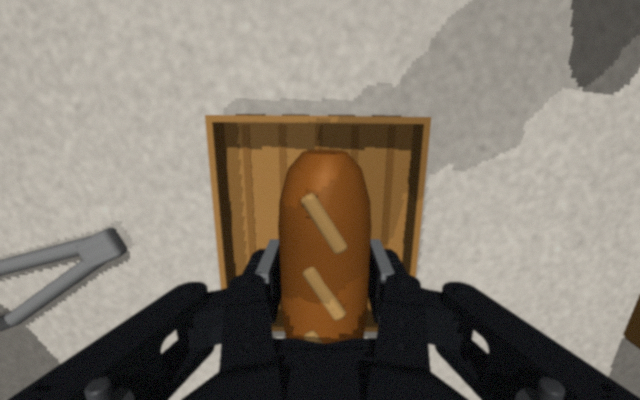

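Emit:
play_rows --rows '[{"fingers":3,"x":0,"y":-0.4,"z":0.6,"wx":0.4,"wy":0,"wz":-0.2},{"fingers":3,"x":0,"y":0,"z":0,"wx":0,"wy":0,"wz":0},{"fingers":3,"x":1.5,"y":0,"z":0,"wx":0,"wy":0,"wz":0},{"fingers":3,"x":1,"y":0,"z":0,"wx":0,"wy":0,"wz":0},{"fingers":3,"x":0,"y":0,"z":0,"wx":0,"wy":0,"wz":0}]'

```text
time_s: 37.2
tool_pos: [0.5203, -0.4194, 0.0438]
eef_rot: [[0.003, 0.997, 0.074], [-0.001, 0.074, -0.997], [-1.0, 0.003, 0.001]]
force: [-0.9, -0.9, -0.5]
width: 0.0396
```

```bash
python3 -c "
from h import *
plan([.5203,-.418,.012],4.3)
o=manip.get_obs();p=(o['tool_pos'],o['eef_rot']);print(p)
im=manip.snapshot('wrist');cv2.imwrite('pics/w17.png',im)"
```

```text
t 37.2 pos [ 520.3 -419.4   43.8] jaw 4.27 F [-0.9 -0.9 -0.5] w 39.6
 shift now cm [ 3.18  0.   -0.15]  after turn [ 3.18  0.01 -0.14]  turn [-0.03  0.05 -0.15]
(array([ 0.52032101, -0.41943529,  0.04377658]), array([[ 2.67426035e-03,  9.97220893e-01,  7.44536056e-02],
       [-6.41154953e-04,  7.44555664e-02, -9.97224126e-01],
       [-9.99996219e-01,  2.61910064e-03,  8.38486683e-04]]))
```

View pics/w17.png

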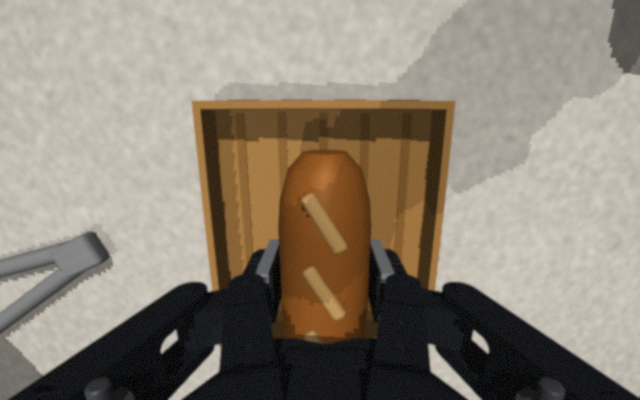

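```bash
python3 -c "
from h import *
o=manip.get_obs();p=(o['tool_pos'],o['eef_rot']);R=p[1]
c=ray('wrist',[[193,102],[454,102]],.026,p)*1000;m=c.mean(0);a=np.radians(94.3);print(c,'centre',m[:2]-74*np.array([np.cos(a),np.sin(a)]))
t=ray('wrist',[[325,150]],p[0][2]+.012,p)[0];print(t)"
```

```text
[[ 451.32143856 -349.25810214   26.        ]
 [ 581.02171306 -339.66596466   26.        ]] centre [ 521.72000159 -418.25373328]
[ 0.51819395 -0.36498018  0.05622697]
```

Consistent: centre at about (520, -418). Lowering.

Emit:
play_rows --rows '[{"fingers":3,"x":1.5,"y":0,"z":-0.1,"wx":0,"wy":0,"wz":0},{"fingers":3,"x":1.3,"y":0,"z":0,"wx":0,"wy":0,"wz":0},{"fingers":3,"x":0.3,"y":0,"z":0,"wx":0,"wy":0,"wz":0},{"fingers":3,"x":0,"y":0,"z":0,"wx":0,"wy":0,"wz":0}]'

```text
time_s: 37.75
tool_pos: [0.5205, -0.4182, 0.0106]
eef_rot: [[0.003, 0.997, 0.075], [-0.001, 0.075, -0.997], [-1.0, 0.002, 0.001]]
force: [-0.2, 0.3, -0.5]
width: 0.0393
```

Emit:
play_rows --rows '[{"fingers":3,"x":0.15,"y":0,"z":0,"wx":0,"wy":0,"wz":0},{"fingers":3,"x":0,"y":0,"z":0,"wx":0,"wy":0,"wz":0}]'

```text
time_s: 38.0
tool_pos: [0.521, -0.4187, 0.0099]
eef_rot: [[0.004, 0.997, 0.075], [-0.001, 0.075, -0.997], [-1.0, 0.004, 0.002]]
force: [0.7, -0.4, -0.7]
width: 0.0393
```

Emit:
play_rows --rows '[{"fingers":3,"x":0.15,"y":0,"z":0,"wx":0,"wy":0.1,"wz":-0.2},{"fingers":3,"x":0.1,"y":0,"z":0,"wx":0,"wy":0,"wz":0}]'

```text
time_s: 38.25
tool_pos: [0.5211, -0.4189, 0.0094]
eef_rot: [[0.001, 0.997, 0.075], [-0.0, 0.075, -0.997], [-1.0, 0.001, 0.0]]
force: [-4.1, 3.7, 7.2]
width: 0.0395
```

Emit:
play_rows --rows '[{"fingers":3,"x":0.15,"y":0,"z":0,"wx":0,"wy":0,"wz":0},{"fingers":3,"x":0.05,"y":0,"z":0,"wx":0,"wy":0,"wz":0}]'

```text
time_s: 38.5
tool_pos: [0.5212, -0.419, 0.0095]
eef_rot: [[0.001, 0.997, 0.075], [-0.0, 0.075, -0.997], [-1.0, 0.001, 0.0]]
force: [0.2, -0.1, -0.1]
width: 0.0388
```

Emit:
play_rows --rows '[{"fingers":5.5,"x":0,"y":0,"z":0,"wx":0,"wy":0,"wz":0},{"fingers":5.5,"x":0,"y":0,"z":0,"wx":0,"wy":0,"wz":0},{"fingers":5.5,"x":0,"y":0,"z":0,"wx":0,"wy":0,"wz":0},{"fingers":5.5,"x":0,"y":0,"z":0,"wx":0,"wy":0,"wz":0},{"fingers":5.5,"x":-2,"y":0,"z":0,"wx":0,"wy":0,"wz":0},{"fingers":5.5,"x":-4,"y":0,"z":0,"wx":0,"wy":0,"wz":0},{"fingers":8.5,"x":-5,"y":0,"z":0,"wx":0,"wy":0,"wz":0},{"fingers":8.5,"x":-5,"y":0,"z":0,"wx":0,"wy":0,"wz":0},{"fingers":8.5,"x":-2,"y":0,"z":3,"wx":0,"wy":0,"wz":0},{"fingers":8.5,"x":0,"y":0,"z":3,"wx":0,"wy":0,"wz":0},{"fingers":8.5,"x":0,"y":0,"z":0,"wx":0,"wy":0,"wz":0},{"fingers":8.5,"x":0,"y":0,"z":0,"wx":0,"wy":0,"wz":0}]'

```text
time_s: 40.0
tool_pos: [0.5268, -0.4799, 0.2074]
eef_rot: [[0.009, 0.997, 0.076], [-0.006, 0.076, -0.997], [-1.0, 0.009, 0.007]]
force: [-0.2, -0.3, 0.1]
width: 0.0855
```

```bash
python3 -c "
from h import *
plan([.42,-.45,.3],4.3)
for n in ('wrist','top','side'): cv2.imwrite(f'pics/e_{n}.png',manip.snapshot(n))"
```

```text
t 40.0 pos [ 526.8 -479.9  207.4] jaw 4.36 F [-0.2 -0.3  0.1] w 85.5
 shift now cm [ -9.38 -10.34  -3.73]  after turn [ -9.26 -10.43  -3.78]  turn [ 0.06  0.4  -0.49]
```

View pics/e_wrist.png

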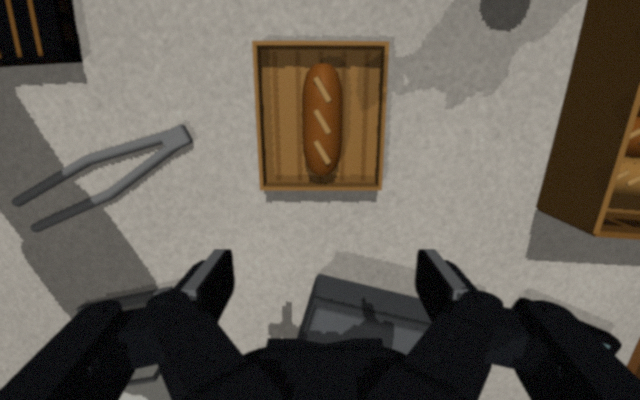

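View pics/e_top.png

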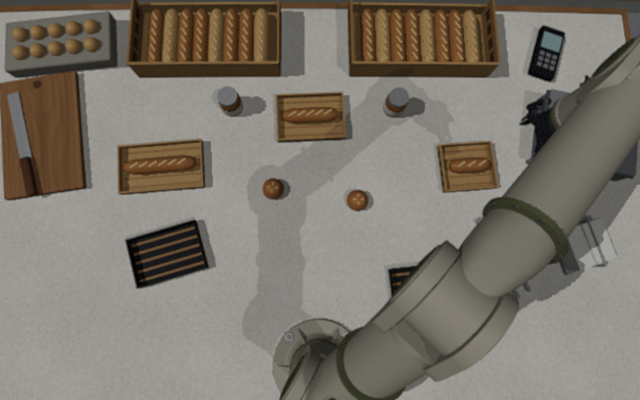

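View pics/e_side.png

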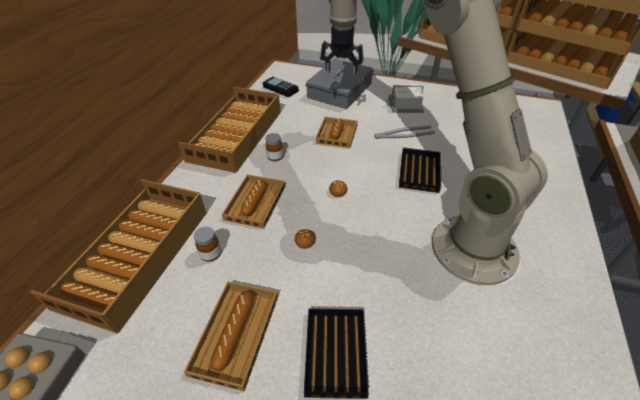

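All three loaves lie flat and centred, the rolls stand where they were, and the gripper is clear at z = 0.207 m. Handing in.

```bash
python3 -c "
from bench import manip
print(manip.job_done())"
```

```text
the job is handed in; nothing more can be done
None
```

All three loaves are in their matching tan trays, filled in the order long, medium, short. Each was lowered until it touched the tray floor before I let go. The job was handed in at about 40 s of the 83 s allowed, with the gripper open and clear of everything.

**Last checks:** The final pictures show each loaf flat, straight along the ribs and centred by eye. The rolls and the black look-alike trays show no sign of having moved; one of those trays is partly hidden by the arm in the top view. The long loaf is within about 2 mm of its tray's midline. The medium and short loaves were measured against their trays before release, and afterwards I judged them by eye only.

**Disagreements:**
- The top and wrist cameras differed by up to about 4 mm on the long loaf and 6 mm on the trays. Most of the tray difference comes from the visible outer walls, and the wrist camera also has a sideways offset of about 2 mm. I corrected for both.
- A colour-mask measurement of the long loaf in its tray failed because it also picked up the shadow, so I used hand-read edges instead.
- At the short loaf's last lowering step the contact force fell back to about zero after an earlier reading of 7 N. The height did not change, so I took the loaf as seated.

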